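# Clamp a flow-cell block in a ratchet clamp

### The arm

A 7-joint arm with a two-finger parallel gripper is mounted at the origin on the work surface. World frame = base frame: x ahead of the robot, y to its left, z up, the work surface at z = 0. Lengths are in m, angles in rad, forces in N, time in s.
With the tool pointing down it reaches from about 0.425 to 0.975 m from the base axis. Payload 16.7 kg.
Tool frame: the origin (TCP) lies between the finger pads; the fingertips stand 14 mm ahead of it and the grasp point (between the pads) lies 5 mm behind it; z points along the fingers, x is the direction in which the jaws open and shut, and the axes are right-handed (so a half turn about z gives the same grasp; the last joint's range is limited). The gripper opens to 85 mm and grips with 20 to 120 N. Pads are 22 mm wide; open, the fingers measure 114 mm over their backs; the gripper's body (76 mm by 85 mm) begins 54 mm behind the grasp point. The pads swing forward as they close: fully open they stand 13 mm farther back than shut.
Start: joints at [1.115, 0.426, 0.074, 1.606, -0.034, 1.111, -0.067], TCP at [0.204, -0.643, 0.245] pointing down, gripper open.
Joint ranges: [-2.85, 2.85], [-0.5, 2.14], [-1.23, 1.37], [0.21, 2.46], [-1.02, 4.16], [0.16, 2.05], [-2.73, 2.73]. Speed limits (rad/s): [1.89, 1.89, 2.39, 2.39, 3.01, 3.01, 3.01].

### API

Orientations are given as a unit quaternion [x, y, z, w].
In Python, from station import read_state, get_image, hand_in gives the robot as it stands.
- The arm moves only by the tool play_rows, never from a script. Its arguments are lists of equal length, an entry for each row: "hand": the opening, from 0 (shut) to 1 (fully open); "delta_pos": the shift along the tool's x, y, z in mm, a list of three; "twist": the turn, a rotation vector about the tool's x, y, z in rad, a list of three. In form: {"hand": [hand, ...], "delta_pos": [[tx, ty, tz], ...], "twist": [[ax, ay, az], ...]}. A call has 1 to 12 rows; each row shifts and turns the commanded pose from where the row before left it, along the tool's axes as they then stand; what a row does not reach is not made up. A row lasts 1/8 s, in which the tool goes at most 62.5 mm and 10.7 degrees, less where a joint would pass 70% of its speed; a pose out of reach is approached as far as the arm can. A call with a gripper value outside its range is refused whole. The fingers move at their own pace and stop on an object; "grip_force" is the grip in N (left out, the last holds). Time passes only in rows, so rows that do not move let the fingers close. It gives the time, the measured TCP pose, the force and the opening at its end, in the units of the state.
- read_state(): the state, without advancing time (a new reading comes with each control period).
- get_image(name): name is "side" or "top" or "wrist"; returns a dict with "color" (384x512x3 uint8, blue, green, red), "range_z" (384x512 float32, m along the optical axis (not along the pixel's ray), 0 where there is no reading), "K" (3x3 intrinsics, pixels), "cam_to_world" (4x4, takes a point from camera to world coordinates); the wrist camera has in their place "hand_eye" (4x4, takes a point from camera to tool coordinates, whose origin is the TCP and whose axes are the tool frame's). Camera axes: x right, y down, z forward; pixel columns grow to the right and rows downward; lengths in m; the calibration is good to about 2 mm. A picture is of the moment at which its call begins: read the wrist's pose just before it.
- hand_in(): hands the job in, once; it reports no verdict.
The state is a dict: "time_s": time; "q": joint angles; "joint_vel": joint speeds; "joint_torque": joint torques, N m; "tool_pos": TCP position; "tcp_rot": TCP orientation; "contact_force": force on the tool from outside, world axes, zero at the start; "torque": the same for the moment, N m; "finger_gap": opening from 0.0 (shut) to 1.0 (fully open).
Only numpy, scipy, OpenCV 4.12 (cv2) and the standard library are available. Lean on these libraries where they do the work, as an engineer would, in place of code of your own. Each camera call takes 0.05 s, during which the arm holds its last target.

### The job

Stand the tall aluminium flow-cell block upright in the ratchet clamp's nest, between the two side guides, and let go of it. Then pump the clamp's lever back and forth, one tooth a stroke, until a stroke first pinches the block against the anvil (the lever turns noticeably stiff), then tighten it by exactly one more tooth and no further. Ease the lever onto its rubber stops without ramming them, move the jaw only with the lever, leave the lever free at the end and disturb nothing else on the bench.

Things in the scene. Friction and masses are not known exactly. Their poses are not given: they have to be found in the camera images.
- cell_center (a point): Centre of the flow-cell block: plain aluminium block, glass window on its two large faces, two small brass ports on top; 34 thick (x) x 50 wide (y) x 60 high (z), upright and loose on the bench, 200 to 420 g. This point is 30 above its underside. It is the same after a half turn. Grip it across its 50 mm width (its y) in the upper half.
- nest (a point): Point on the nest's floor, 10 above the bench, in the ratchet clamp fixed to the bench. x: clamping direction, to the anvil; y: to the knob's side; z up. Stand the block with its x along this x, underside on the floor, middle over this point: it is then 6 mm short of the anvil and 9 or more from the jaw's pad. The jaw later pushes it against the anvil; its middle ends at x = +6.
- guides (a point): Middle between the two low steel side guides of the nest, level with their tops (14 above the nest floor). They are 46 long, 10 thick and stand 56 apart along y, so the block has 3 mm play on each side. Axes as the nest's.
- anvil: Fixed aluminium anvil of the clamp, 22 x 60 x 50 high. Origin: at the foot of its flat face, which looks to the nest and lies at x = +23 of the nest; x points away from the nest.
- ratchet (a point): Tip of the holding pawl in the teeth of the jaw's bar. The jaw (40 wide spring pad, steel plate, toothed bar) faces the anvil; its start varies (pad face at nest x = -56 to -26). It moves 6 mm, one tooth, a full lever stroke (the first may give less) and cannot go back. Pad spring: 2.6 N per mm. First pinch: about 10 N on the block; one tooth on about 24 N, which is right (17 to 31 N).
- lever_pivot (a point): The lever's upright pivot axis, at the height of the arm's top, 50 above the bench; at x = -154, y = -24 in the nest's frame. Axes as the nest's. With the lever at 0 its steel arm (26 wide, 8 thick) runs from here along the nest's +y, to the knob 117 out.
- knob_mid (a point): Middle of the lever's knob: an upright grey cylinder, 21 in diameter, 46 long, turning freely on the arm. This point is 76 above the bench, the knob's top 96, the arm's top under it 50. Grip it from above. It moves on a level arc of radius 117 about the pivot. Its axes turn with the lever: x is the way the knob goes in a working stroke, y outward from the pivot.
- lever (a joint): Lever angle, rad, 0 at mid swing, growing as the knob goes along the nest's +x (working stroke). Stays where left. Rubber stops end the swing near 0.125 either side (about 29 mm of knob travel); a tooth is taken only by going to within 3 mm of both stops: feel for them. Push at the knob: about 1 N with the jaw free, 4 to 5 N late in the first pinching stroke, 7 to 8 N in the next, 12 N one too far; it rises steeply at a stop.
- lever_stops: The two fixed rubber stop posts, 10 x 12 x 44 high, either side of the lever arm, 84 out from its pivot. Origin: between the two, 60 mm towards the clamp's middle line, on the base plate. More than 55 N on a stop (about 40 N at the knob) is ramming. In a return stroke a tightened jaw at first pushes the lever back with up to 9 N and then lets go; that is not a stop.
- reagent_bottle: round clear-glass bottle, 70 diameter, 130 high, screw cap; bystander. Origin: centre of the underside; z up.
- beaker: open glass beaker, 68 diameter, 90 high; bystander. Origin: centre of the underside; z up.
- end_plate: flat aluminium plate 60 x 50 x 14 lying on the bench; a bystander, not the block. Origin: centre of the underside; z up.
- stopper_bottle: small amber stoppered bottle, 44 diameter, 106 high; bystander. Origin: centre of the underside; z up.
- dish: clear round dish, 80 diameter, 14 high; bystander. Origin: centre of the underside; z up.
- weigh_cap: small round screw cap, 32 diameter, 20 high; bystander. Origin: centre of the underside; z up.
- tip_box: box of pipette tips 120 x 80 x 68; bystander. Origin: centre of the underside; z up.
Things that resemble listed ones, but are neither listed nor needed, are in the scene too. Of the things shaped like the part that bears cell_center, the aluminium one is meant.

How it is judged:
On the way, in this order (a step that is already met when the one before it is completed fails the run):
1. the block stands upright in the nest between the side guides, let go (x of cell_center in the frame of nest between -0.012 and 0.0085 m and y of cell_center in the frame of nest between -0.006 and 0.006 m and z of cell_center in the frame of nest between 0.027 and 0.033 m and angle between cell_center's own z axis and vertical below 0.06 rad and angle between the x axis of cell_center and the x axis of nest, either way round below 0.08 rad and contact force between the fingers and anything else below 0.5 N), for 0.2 s.
2. pumped until the block is pinched against the anvil with at least 18 N (contact force between anvil and anything else above 18 N), for 0.2 s.
At the end, for the whole second after the job is handed in: The block stands upright on the nest floor (tilt under 0.06 rad, square to the clamp within 0.08 rad, within 6 mm of the nest's middle line), flat against the anvil (its middle 3 to 9 mm from the nest point towards the anvil), clamped with 17 to 31 N on the anvil, the lever at rest (contact force between anvil and anything else between 17 and 31 N and x of cell_center in the frame of nest between 0.003 and 0.009 m and y of cell_center in the frame of nest between -0.006 and 0.006 m and z of cell_center in the frame of nest between 0.027 and 0.033 m and angle between cell_center's own z axis and vertical below 0.06 rad and angle between the x axis of cell_center and the x axis of nest, either way round below 0.08 rad and velocity of joint lever between -0.05 and 0.05 rad/s); the robot touches nothing.
It fails at once if the clamp is over-tightened: more than 34 N on the anvil (contact force between anvil and anything else above 34 N).
It fails at once if the lever is rammed against a stop: more than 55 N on the stops (contact force between lever_stops and anything else above 55 N).
It fails at once if the robot pushes the jaw itself instead of using the lever (more than 4 N) (contact force between any of the fingers, the arm and jaw_c0 above 4 N or contact force between any of the fingers, the arm and jaw_c1 above 4 N).
It fails at once if a bystander is moved more than 20 mm (distance of any of reagent_bottle, beaker, end_plate, stopper_bottle, dish, weigh_cap, tip_box from where it was at the start of the episode above 0.02 m).
It also fails if it takes over 72 s, if anything falls off the work surface, if the arm or the gripper's body presses on something with over 40 N, if the wrist force passes 120 N, or if a joint passes its speed limit or range.

## Working session

There is one attempt and no reset: what is moved stays moved. The work goes in short steps, Python scripts to look and compute and a tool call to move; the robot and the scene stay as the last step left them, time stands still between calls to the robot, and variables do not carry over. Pictures are saved under pics/ and viewed, and the job is handed in when it is done.

Besides the shell and the picture viewer there is one more tool, called after "Call:" as a command line: name --argument value ..., lists and objects as JSON in quotes. play_rows: Moves the arm, as the interface text tells. Its arguments: {"type":"object","properties":{"hand":{"type":"array"},"delta_pos":{"type":"array"},"twist":{"type":"array"},"grip_force":{"type":"number"}},"required":["hand","delta_pos","twist"]}

```bash
ls; mkdir -p pics
cat > h.py <<'E'
import numpy as np,cv2
from station import read_state,get_image
from scipy.spatial.transform import Rotation as R
def cam(n):
    s=read_state(); d=get_image(n)
    if n=='wrist':
        T=np.eye(4);T[:3,:3]=R.from_quat(s['tcp_rot']).as_matrix();T[:3,3]=s['tool_pos']
        d['cam_to_world']=T@d['hand_eye']
    return d
def ray(d,u,v,z):
    T=d['cam_to_world'];r=T[:3,:3]@np.linalg.inv(d['K'])@np.array([u,v,1.]);o=T[:3,3]
    return o+r*(z-o[2])/r[2]
def cloud(d):
    h,w=d['range_z'].shape;v,u=np.mgrid[:h,:w];z=d['range_z']
    P=np.stack([(u-d['K'][0,2])/d['K'][0,0]*z,(v-d['K'][1,2])/d['K'][1,1]*z,z],-1)
    return P@d['cam_to_world'][:3,:3].T+d['cam_to_world'][:3,3]
def proj(d,p):
    T=np.linalg.inv(d['cam_to_world']);q=d['K']@(T[:3,:3]@np.asarray(p)+T[:3,3]);return q[:2]/q[2]
E
python3 - <<'E'
from h import *
for n in ['side','top','wrist']:
    d=cam(n);cv2.imwrite(f'pics/{n}0.png',d['color']);np.savez(f'{n}0.npz',**d)
    print(n,d['K'][0,0],d['cam_to_world'].round(3).tolist())
s=read_state();print(s)
E
```

```text
pics
side 448.37049250961417 [[-0.781, -0.422, 0.46, 0.044], [-0.624, 0.511, -0.591, 0.71], [0.015, -0.749, -0.663, 0.831], [0.0, 0.0, 0.0, 1.0]]
top 362.28874689373913 [[-0.017, -0.996, 0.084, 0.475], [-1.0, 0.018, 0.007, 0.047], [-0.009, -0.084, -0.996, 1.069], [0.0, 0.0, 0.0, 1.0]]
wrist 282.92356669762415 [[0.302, -0.915, -0.268, 0.271], [-0.953, -0.29, -0.084, -0.623], [-0.001, 0.281, -0.96, 0.374], [0.0, 0.0, 0.0, 1.0]]
{'time_s': 0.15, 'q': array([ 1.11448152,  0.42659241,  0.07390348,  1.60643439, -0.03413974,
        1.11079591, -0.06709493]), 'joint_vel': array([-0.00183873, -0.00184231, -0.00067443, -0.00146374, -0.00038754,
        0.00023786, -0.00101341]), 'joint_torque': array([ 5.58636253e-03, -9.50313878e+01,  3.76412675e+00, -4.63761163e+01,
        1.93619152e-02,  7.83950061e-03, -1.15761218e-04]), 'tool_pos': array([ 0.20374233, -0.64321381,  0.24478145]), 'tcp_rot': array([ 8.06827309e-01, -5.90787152e-01, -4.04285584e-04, -2.67543588e-04]), 'contact_force': array([-0.3914978 , -0.09660595,  0.58604714]), 'torque': array([ 0.00660342,  0.0227666 , -0.01526849]), 'finger_gap': 0.9993623425770229}
```

View pics/side0.png

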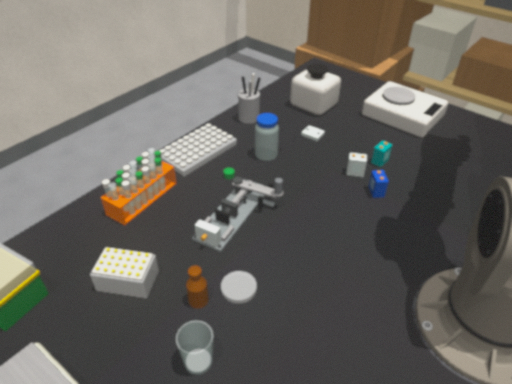

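View pics/top0.png

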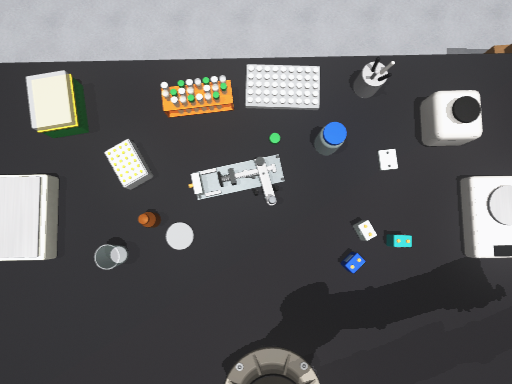

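View pics/wrist0.png

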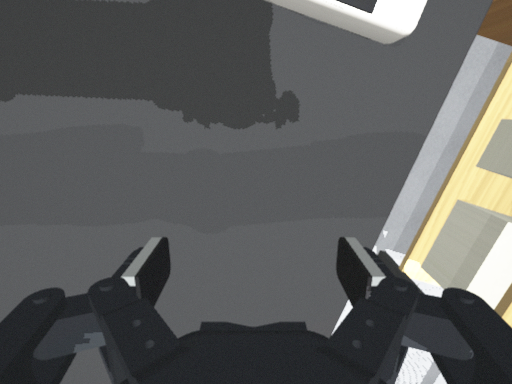

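Run:
```python
import cv2
a=cv2.imread('pics/top0.png')
cv2.imwrite('pics/c1.png',cv2.resize(a[140:220,180:290],None,fx=7,fy=7,interpolation=cv2.INTER_CUBIC))
b=cv2.imread('pics/side0.png')
c=cv2.resize(a[200:290,330:430],None,fx=4,fy=4,interpolation=cv2.INTER_CUBIC)
e=cv2.resize(b[110:200,320:420],None,fx=4,fy=4,interpolation=cv2.INTER_CUBIC)
cv2.imwrite('pics/c2.png',cv2.hconcat([c,e]))
cv2.imwrite('pics/c3.png',cv2.resize(b[165:260,185:295],None,fx=6,fy=6,interpolation=cv2.INTER_CUBIC))
```

```text
(no output)
```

View pics/c1.png

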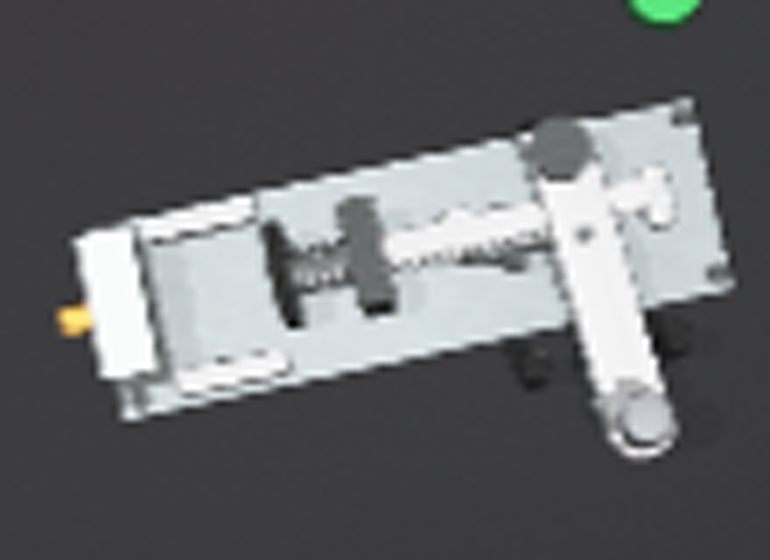

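View pics/c2.png

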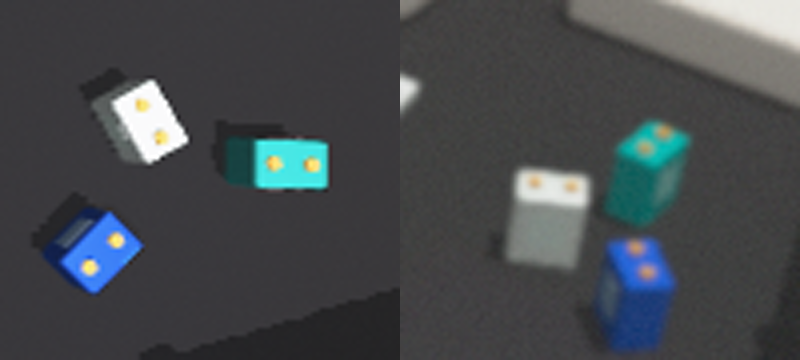

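View pics/c3.png

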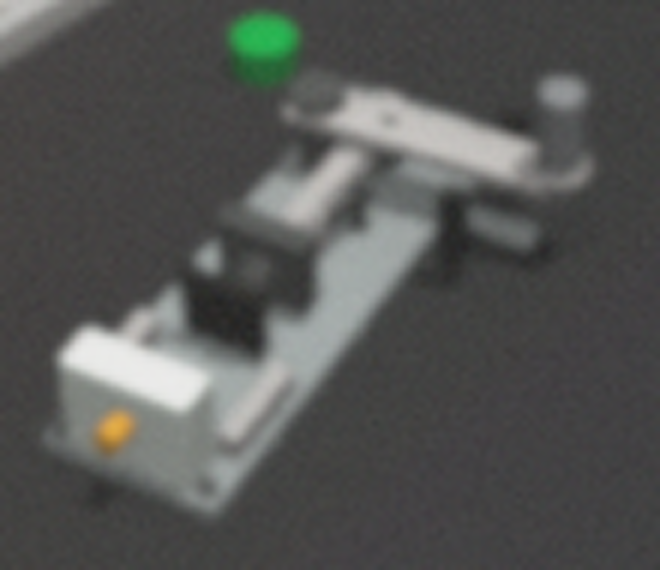

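Candidates for the block in top view: aluminium/white (366,230), teal (402,240), blue (354,262), and the flat plate (388,159). The crop shows that (366,230) is the plain aluminium one with two brass ports, so that is the block. The clamp is at (190–285, 155–200), with its anvil on the left and the knob at (271,199).

Run:
```python
from h import *
d=dict(np.load('top0.npz'));C=cloud(d);z=C[...,2];img=d['color']
hsv=cv2.cvtColor(img,cv2.COLOR_BGR2HSV)
print('bench z',np.median(z[100:300,300:340]))
def rect(m,zz,nm):
    cs,_=cv2.findContours(m.astype(np.uint8),cv2.RETR_EXTERNAL,cv2.CHAIN_APPROX_NONE);c=max(cs,key=cv2.contourArea)
    P=np.array([ray(d,u,v,zz)[:2] for u,v in c[:,0]])*1000
    (cx,cy),(w,h),a=cv2.minAreaRect(P.astype(np.float32))
    print(nm,'n',m.sum(),'c',round(cx,1),round(cy,1),'size',round(w,1),round(h,1),'ang',round(a,2))
    return P
def win(u0,u1,v0,v1):
    m=np.zeros(z.shape,bool);m[v0:v1,u0:u1]=1;return m
w=win(345,385,212,250)
print('blk z',np.percentile(z[w],[50,90,97]))
rect(w&(z>.05)&(img.min(2)>150)|(w&(z>.05)&(hsv[...,0]<30)&(img[...,2]>150)),.06,'block top')
rect(w&(z>.053),.06,'block depth')
P=C[w&(z>.053)];print(P.mean(0),P.min(0),P.max(0))
# clamp
w=win(180,295,145,210)
for lo,hi,zz in[(.052,.08,.06)]:
    ww=w&win(185,212,160,205)&(z>lo)&(z<hi); print('anvil',np.median(z[ww])); rect(ww,float(np.median(z[ww])),'anvil'); rect(ww&(img.min(2)>225),float(np.median(z[ww])),'anvilbright')
ww=w&(z>.085);print('knob',z[ww].max() if ww.any() else 0,C[ww].mean(0));rect(ww,.096,'knob')
rect(w&(z>.005),.01,'base')
k=np.round(z[150:206:2,184:292:3]*1000).astype(int)
print('\n'.join(' '.join(f'{x:3d}' for x in r) for r in k))
```

```text
bench z -0.00014484229837985474
blk z [-1.97572081e-05  5.82573990e-02  6.11775056e-02]
block top n 220 c 467.5 -267.4 size 48.9 33.8 ang 26.98
block depth n 230 c 468.0 -268.9 size 50.6 36.1 ang 30.0
[ 0.46805127 -0.25983829  0.0855722 ] [ 0.4397493  -0.29285651  0.05348406] [0.49487787 0.04652869 1.06946391]
anvil 0.060176154272243876
anvil n 174 c 607.1 203.7 size 60.6 22.6 ang 11.01
anvilbright n 149 c 607.7 204.7 size 57.9 19.9 ang 11.01
knob 1.0694639109745554 [0.52142155 0.01614167 0.49986888]
knob n 77 c 554.4 -5.5 size 17.1 19.1 ang 43.95
base n 2853 c 604.0 92.9 size 148.1 279.8 ang 8.02
  4  -2   0  -1  -1   1   2   2   0   3  -3  -1  -1  -1   0   3   0   2   4  -3  -1  -4   0   1   1  -1   1  -1   2   2   1  -3  -2   1  -3   1
  0   0   3  -2   2  -1  -2  -1  -3  -1  -4  -1  -1  -1   1  -2  -6  -1  -2   0   0   0   1  -2   0  -2   2  -1  -5   1   1   2  -2   0   2   3
  1   3   0   2  -1  -2   1  -1  -2   1  -3  -3   0  -3  -3   1   1   3   0   4   1  -2   0   5   0   1   0  -1   5   2  -2  11   3   0   0   0
  4   0   0   1   2   2   0  -1   1  -1   0  -1   4   1  -2   1
[... 2839 characters left out ...]
  16  11  11   9  13  10   0  -1  -2   5  -1  -2   2  -2   1   1   0   0   3   1   3  -3  14  51  93  93   3   1   5   3   4
 -2  -2   0   2   0  10  15  12   4   3   2   0   1   2  -2   3   1  -2   2   1   1  -2   0  -2  -1  -2  -2  14  55  96  96   0   4  -2   2   1
 -1   3   2   1  -1   2   2   1   2   0  -1   2  -1  -2  -1   1  -1   0   0   0   1   1  -1   2   2  -1   0   3  62  95  94  -1   1  -2   2   2
 -2  -1   4   1  -3   3  -3   4   1   2  -1  -2   0  -4   2   1  -3  -1   2   1   1   1   2  -1   1  -2   1   0  53  98  92  -2   2   1  -1   0
  1   0  -2   2   5  -1   0   1   0   0   3   0  -1   1  -1   0   1  -4   2   0  -3   2   1   4   0  -1  -1  -1   0  55  53   1   3  -1  -2   1
```

Call:
play_rows --hand '[1, 1, 1, 1, 1, 1, 1, 1, 1, 1, 1, 1]' --delta_pos '[[-20, -27, 0], [-26, -34, 0], [-26, -34, 0], [-26, -34, 0], [-26, -34, 0], [-26, -34, 0], [-26, -34, 0], [-26, -34, 0], [-26, -34, 0], [-25, -33, 0], [-20, -25, 0], [-6, -7, 0]]' --twist '[[0, 0, 0], [0, 0, 0], [0, 0, 0], [0, 0, 0], [0, 0, 0], [0, 0, 0], [0, 0, 0], [0, 0, 0], [0, 0, 0], [0, 0, 0], [0, 0, 0], [0, 0, 0]]'

```text
time_s: 1.65
tool_pos: [0.4676, -0.2657, 0.2452]
tcp_rot: [0.808, -0.59, -0.0, -0.0]
contact_force: [-0.2, 0.4, 0.3]
finger_gap: 0.999
```

Call:
play_rows --hand '[1, 1, 1, 1, 1, 1, 1, 1, 1, 1]' --delta_pos '[[0, 0, 0], [0, 0, 0], [0, 0, 0], [0, 0, 0], [0, 0, 0], [0, 0, 0], [0, 0, 0], [0, 0, 0], [0, 0, 0], [0, 0, 0]]' --twist '[[0, 0, 0.15], [0, 0, 0.16], [0, 0, 0.16], [0, 0, 0.16], [0, 0, 0.16], [0, 0, 0.16], [0, 0, 0.16], [0, 0, 0.16], [0, 0, 0.14], [0, 0, 0]]'

```text
time_s: 2.9
tool_pos: [0.4662, -0.2681, 0.2452]
tcp_rot: [-0.232, 0.973, 0.0, -0.0]
contact_force: [1.1, -0.3, 0.6]
finger_gap: 1.001
```

Run:
```python
from h import *
d=cam('wrist');cv2.imwrite('pics/w1.png',d['color']);np.savez('w1.npz',**d)
s=read_state();print(s['tool_pos'],s['tcp_rot'],s['contact_force'],s['time_s'])
```

```text
[ 0.46625508 -0.26795789  0.24526161] [-2.32904153e-01  9.72499685e-01  6.99066674e-06 -1.33476396e-04] [ 1.13061017 -0.52175652  0.61445097] 2.95
```

View pics/w1.png

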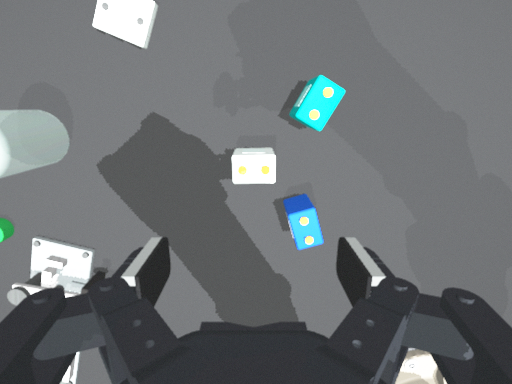

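The wrist view shows the aluminium block at (254,166), square to the jaws, with teal at (319,103) and blue at (304,222).

```bash
cat >> h.py <<'E'
def rect(d,m,zz,nm=''):
    cs,_=cv2.findContours(m.astype(np.uint8),cv2.RETR_EXTERNAL,cv2.CHAIN_APPROX_NONE);c=max(cs,key=cv2.contourArea)
    P=np.array([ray(d,u,v,zz)[:2] for u,v in c[:,0]])*1000
    (cx,cy),(w,h),a=cv2.minAreaRect(P.astype(np.float32))
    print(nm,'n',int(m.sum()),'c',round(cx,1),round(cy,1),'size',round(w,1),round(h,1),'ang',round(a,2))
    return np.array([cx,cy]),(w,h),a
def win(d,u0,u1,v0,v1):
    m=np.zeros(d['range_z'].shape,bool);m[v0:v1,u0:u1]=1;return m
E
python3 - <<'E'
from h import *
d=dict(np.load('w1.npz'));C=cloud(d);img=d['color']
w=win(d,220,285,135,195)
hsv=cv2.cvtColor(img,cv2.COLOR_BGR2HSV)
print(img[166,235:275:4].tolist(), img[140:190:4,254].tolist())
m=w&(C[...,2]>.052)&(C[...,2]<.07)
c,_,a=rect(d,m,.06,'depth')
m2=w&((img.max(2)>215))&(C[...,2]>.052); rect(d,m2,.06,'bright')
for n,(u0,u1,v0,v1) in dict(teal=(285,350,70,135),blue=(280,330,190,255)).items():
    mm=win(d,u0,u1,v0,v1)&(C[...,2]>.052)&(C[...,2]<.07); rect(d,mm,.06,n)
s=read_state();print(s['tool_pos'])
print('tool x',R.from_quat(s['tcp_rot']).as_matrix()[:,0])
# tool x,y coordinates of block/teal/blue
E
```

```text
[[255, 255, 255], [254, 255, 255], [197, 255, 255], [255, 255, 255], [255, 255, 255], [255, 255, 255], [255, 255, 255], [173, 247, 255], [226, 253, 255], [255, 255, 255]] [[119, 116, 114], [123, 120, 120], [198, 201, 189], [250, 251, 247], [255, 255, 255], [255, 255, 255], [255, 255, 255], [255, 255, 255], [255, 255, 255], [255, 255, 255], [255, 255, 255], [129, 127, 123], [128, 126, 125]]
depth n 1283 c 468.2 -274.0 size 48.6 34.6 ang 28.01
bright n 1276 c 468.2 -274.4 size 48.5 35.0 ang 28.73
teal n 1574 c 437.2 -368.6 size 49.8 34.4 ang 86.66
blue n 1108 c 379.2 -237.3 size 33.6 51.9 ang 43.55
[ 0.46625508 -0.26795789  0.24526161]
tool x [-8.91511275e-01 -4.52998433e-01  2.56355195e-04]
```

Run:
```python
from h import *
for f in ['top0','side0']:
  d=dict(np.load(f+'.npz'));C=cloud(d);img=d['color'];hsv=cv2.cvtColor(img,cv2.COLOR_BGR2HSV);z=C[...,2]
  for n,(x,y) in dict(alu=(468,-271),teal=(437,-368),blue=(379,-237)).items():
    m=(abs(C[...,0]*1000-x)<45)&(abs(C[...,1]*1000-y)<45)&(z>.053)&(z<.068)
    rect(d,m,.06,f+n); print(C[m].mean(0).round(4))
d=dict(np.load('w1.npz'));C=cloud(d);z=C[...,2]
for n,(x,y) in dict(alu=(468,-271),teal=(437,-368),blue=(379,-237)).items():
    m=(abs(C[...,0]*1000-x)<45)&(abs(C[...,1]*1000-y)<45)&(z>.053)&(z<.068)
    print(C[m].mean(0).round(4),np.median(z[m]))
print('bench',np.median(z[60:80,200:260]),np.median(z[250:290,190:300]))
```

```text
top0alu n 224 c 467.6 -267.7 size 50.3 34.3 ang 27.54
[ 0.4679 -0.268   0.0592]
top0teal n 223 c 436.8 -362.7 size 50.5 30.2 ang 89.04
[ 0.4368 -0.3635  0.0593]
top0blue n 222 c 378.2 -230.2 size 32.4 47.1 ang 43.17
[ 0.3782 -0.2305  0.0595]
side0alu n 147 c 463.9 -266.2 size 48.5 41.6 ang 28.82
[ 0.4647 -0.2669  0.0594]
side0teal n 134 c 433.2 -360.0 size 58.5 36.1 ang 86.4
[ 0.4339 -0.362   0.0591]
side0blue n 169 c 374.8 -227.7 size 35.7 57.9 ang 45.14
[ 0.3756 -0.2293  0.0593]
[ 0.468  -0.2743  0.0604] 0.060327462716521424
[ 0.4373 -0.3691  0.0603] 0.060270314020600346
[ 0.3794 -0.2377  0.0602] 0.0602290847471752
bench 0.0004264811776354127 0.00027468253307874613
```

Call:
play_rows --hand '[1, 1, 1, 1]' --delta_pos '[[0, -2, 25], [0, 0, 40], [0, 0, 30], [0, 0, 0]]' --twist '[[0, 0, -0.02], [0, 0, 0], [0, 0, 0], [0, 0, 0]]'

```text
time_s: 3.45
tool_pos: [0.4662, -0.2691, 0.1487]
tcp_rot: [-0.243, 0.97, 0.001, -0.002]
contact_force: [-0.2, -0.9, 1.0]
finger_gap: 1.0
```

Run:
```python
from h import *
d=cam('wrist');cv2.imwrite('pics/w2.png',d['color']);np.savez('w2.npz',**d)
s=read_state();print(s['tool_pos'],s['tcp_rot'],s['contact_force'],s['time_s'])
C=cloud(d);z=C[...,2]
for n,(x,y) in dict(alu=(468,-271),).items():
    m=(abs(C[...,0]*1000-x)<45)&(abs(C[...,1]*1000-y)<45)&(z>.053)&(z<.068)
    rect(d,m,.06,n);print(C[m].mean(0).round(4),np.median(z[m]))
```

```text
[ 0.46711098 -0.26949849  0.1502164 ] [-2.42230131e-01  9.70218537e-01  4.52057423e-04 -5.90600153e-04] [0.27564178 0.19204637 0.02789461] 3.5
alu n 2488 c 467.7 -274.4 size 49.4 33.7 ang 28.06
[ 0.4679 -0.2748  0.0604] 0.06034732318671587
```

View pics/w2.png

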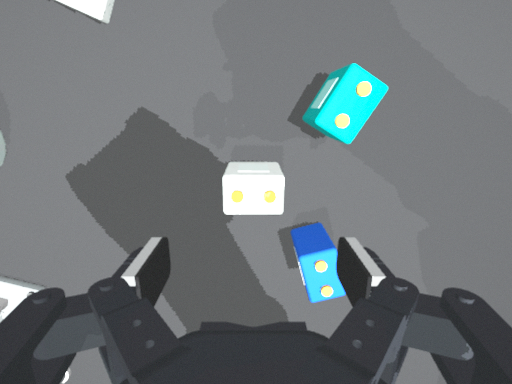

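Call:
play_rows --hand '[1, 1, 1, 1, 1]' --delta_pos '[[0, -1.5, 25], [0, 0, 40], [0, 0, 30], [0, 0, 13], [0, 0, 0]]' --twist '[[0, 0, 0], [0, 0, 0], [0, 0, 0], [0, 0, 0], [0, 0, 0]]'

```text
time_s: 4.12
tool_pos: [0.4685, -0.2709, 0.0429]
tcp_rot: [-0.242, 0.97, -0.0, 0.0]
contact_force: [0.0, -0.0, 0.3]
finger_gap: 1.002
```

Call:
play_rows --hand '[0.55, 0.4, 0.4, 0.4, 0.4]' --delta_pos '[[0, 0, 0], [0, 0, 0], [0, 0, 0], [0, 0, 0], [0, 0, 0]]' --twist '[[0, 0, 0], [0, 0, 0], [0, 0, 0], [0, 0, 0], [0, 0, 0]]' --grip_force 40

```text
time_s: 4.75
tool_pos: [0.4687, -0.271, 0.0435]
tcp_rot: [-0.241, 0.97, -0.001, 0.001]
contact_force: [-1.8, 0.1, 11.5]
finger_gap: 0.58
```

Run:
```python
from h import *
d=cam('wrist');cv2.imwrite('pics/w3.png',d['color']);np.savez('w3.npz',**d)
s=read_state();print(s['tool_pos'],s['tcp_rot'],s['contact_force'],s['finger_gap'])
```

```text
[ 0.46870405 -0.27106582  0.04352974] [-2.41341921e-01  9.70439841e-01 -4.97310057e-04  5.86997429e-04] [-3.096371    0.82950671 10.9823244 ] 0.5834272030404789
```

View pics/w3.png

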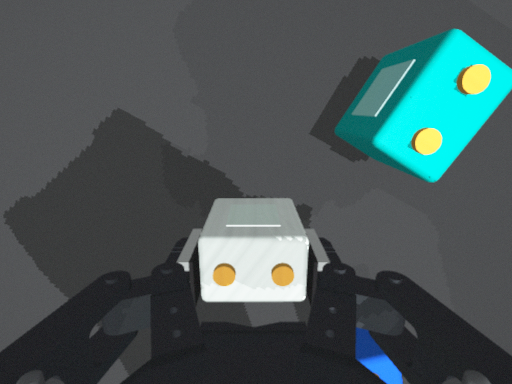

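Call:
play_rows --hand '[0.4, 0.4, 0.4, 0.4, 0.4, 0.4, 0.4]' --delta_pos '[[0, 0, -10], [0, 0, -25], [0, 0, -35], [0, 0, -35], [0, 0, -35], [0, 0, -17], [0, 0, 0]]' --twist '[[0, 0, 0], [0, 0, 0], [0, 0, 0.05], [0, 0, 0.1], [0, 0, 0.1], [0, 0, 0.045], [0, 0, 0]]'

```text
time_s: 5.68
tool_pos: [0.4687, -0.2708, 0.2009]
tcp_rot: [-0.096, 0.995, -0.001, 0.001]
contact_force: [-0.6, 0.1, -5.1]
finger_gap: 0.578
```

Call:
play_rows --hand '[0.4, 0.4, 0.4, 0.4, 0.4, 0.4, 0.4, 0.4, 0.4, 0.4, 0.4, 0.4]' --delta_pos '[[-10, 20, 0], [-20, 40, 0], [-22, 43, 0], [-22, 43, 0], [-22, 43, 0], [-22, 43, 0], [-22, 43, 0], [-22, 43, 0], [-22, 43, 0], [-22, 43, 0], [-13, 26, 0], [-7, 15, 0]]' --twist '[[0, 0, 0], [0, 0, 0], [0, 0, 0], [0, 0, 0], [0, 0, 0], [0, 0, 0], [0, 0, 0], [0, 0, 0], [0, 0, 0], [0, 0, 0], [0, 0, 0], [0, 0, 0]]'

```text
time_s: 7.18
tool_pos: [0.5798, 0.1216, 0.1932]
tcp_rot: [-0.097, 0.995, 0.002, -0.007]
contact_force: [-0.7, -0.8, -4.3]
finger_gap: 0.578
```

Call:
play_rows --hand '[0.4, 0.4]' --delta_pos '[[0, 0, 0], [0, 0, 0]]' --twist '[[0, 0, 0], [0, 0, 0]]'

```text
time_s: 7.42
tool_pos: [0.5798, 0.1184, 0.1942]
tcp_rot: [-0.095, 0.995, 0.003, -0.007]
contact_force: [-0.3, -0.3, -3.8]
finger_gap: 0.583
```

Run:
```python
from h import *
s=read_state();print(s['tool_pos'],s['tcp_rot'],s['contact_force'],s['finger_gap'],s['time_s'])
for n in ['wrist','top','side']:
    d=cam(n);cv2.imwrite(f'pics/{n}4.png',d['color']);np.savez(f'{n}4.npz',**d)
a=cv2.imread('pics/top4.png');b=cv2.imread('pics/side4.png')
cv2.imwrite('pics/c4.png',cv2.hconcat([cv2.resize(a[130:230,160:300],(560,400)),cv2.resize(b[130:280,150:310],(240,225)).copy() if 0 else cv2.resize(b[140:260,210:282],(240,400))]))
```

```text
[0.57980987 0.11838013 0.19423793] [-0.09466808  0.99548274  0.00292192 -0.00659846] [-0.2659524  -0.26430269 -3.8495993 ] 0.5834450311901553 7.425
```

View pics/wrist4.png

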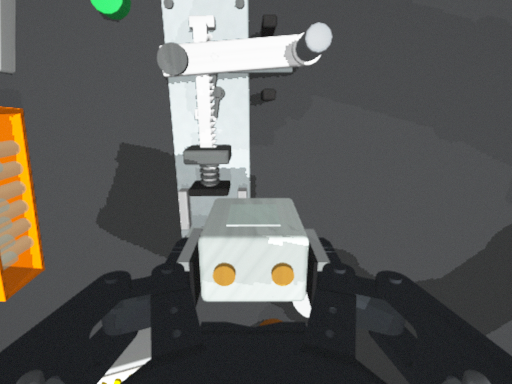

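View pics/c4.png

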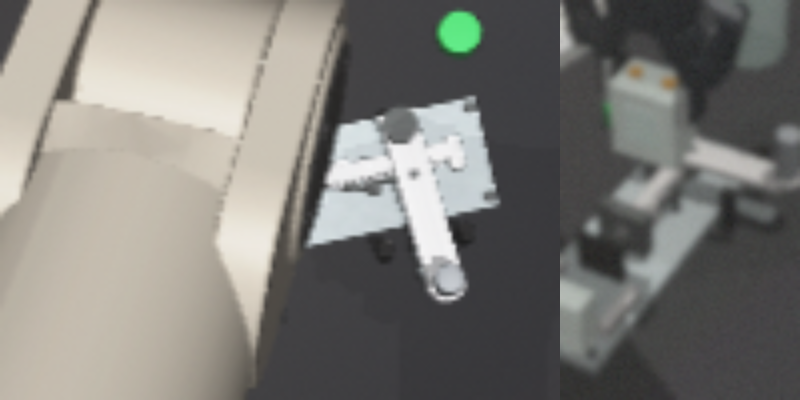

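Run:
```python
from h import *
# block in tool frame
def Tt(q,p):
    T=np.eye(4);T[:3,:3]=R.from_quat(q).as_matrix();T[:3,3]=p;return T
for f in ['w3','wrist4']:
    d=dict(np.load(f+'.npz'));img=d['color']
    he=d['hand_eye']
    d2=dict(d);d2['cam_to_world']=he;C=cloud(d2)  # tool frame
    zt=C[185+60:298,205:303]; 
    print(f,'top z tool median',np.median(zt[10:50,10:90,2]))
    hsv=cv2.cvtColor(img,cv2.COLOR_BGR2HSV)
    m=(hsv[...,1]>120)&(hsv[...,0]<30)&win(d,205,305,255,292)
    n,l,st,c=cv2.connectedComponentsWithStats(m.astype(np.uint8))
    for i in range(1,n):
        if st[i,4]>50:print('port',c[i],ray(d2,*c[i],-.018).round(4))
    m=win(d,190,320,180,310)&(C[...,2]<-.010)&(C[...,2]>-.022)&(img.min(2)>120)
    rect(d2,m,-.0165,'top face tool')
d=dict(np.load('wrist4.npz'));C=cloud(d);z=C[...,2];img=d['color']
T=d['cam_to_world']
print('bench',np.median(z[120:180,300:400]))
w=win(d,100,340,0,235)
# base edge lines
m=w&(z>.004)&(z<.016)
L=[];Rr=[]
for v in range(70,180,2):
    us=np.where((z[v,150:275]>.0055))[0]+150
    L.append(ray(d,us.min()-.5,v,.01)[:2]); 
L=np.array(L)*1000
for nm,P in [('left',L)]:
    vx,vy,x0,y0=cv2.fitLine(P.astype(np.float32),cv2.DIST_HUBER,0,.01,.01).ravel();print(nm,np.degrees(np.arctan2(vy,vx)),x0,y0)
Rr=[]
for v in range(110,185,2):
    us=np.where((z[v,200:275]>.0055)&(z[v,200:275]<.02))[0]+200
    Rr.append(ray(d,us.max()+.5,v,.01)[:2])
vx,vy,x0,y0=cv2.fitLine((np.array(Rr)*1000).astype(np.float32),cv2.DIST_HUBER,0,.01,.01).ravel();print('right',np.degrees(np.arctan2(vy,vx)),x0,y0)
ww=win(d,150,192,35,85)&(z>.052)&(z<.064)&(img.max(2)<150);rect(d,ww,float(np.median(z[ww])),'pivotcap');print(np.median(z[ww]))
ww=win(d,290,345,10,80)&(z>.09)&(z<.103);rect(d,ww,.096,'knob');print(np.median(z[ww]))
ww=win(d,180,240,175,200)&(z>.045)&(z<.064);rect(d,ww,float(np.median(z[ww])),'pad');print(np.median(z[ww]))
ww=win(d,172,195,185,235)&(z>.019)&(z<.03);rect(d,ww,.024,'guideL')
ww=win(d,232,256,183,202)&(z>.019)&(z<.03);rect(d,ww,.024,'guideR')
print(img[60,165:185:5].tolist())
d=dict(np.load('top0.npz'));C=cloud(d);z=C[...,2];img=d['color']
ww=win(d,250,272,150,170)&(z>.052)&(z<.064);rect(d,ww,.056,'T pivotcap')
ww=win(d,212,224,165,200)&(z>.045)&(z<.06);rect(d,ww,.05,'T pad')
ww=win(d,195,220,165,182)&(z>.018)&(z<.03);rect(d,ww,.024,'T g1')
ww=win(d,200,226,185,200)&(z>.018)&(z<.03);rect(d,ww,.024,'T g2')
L=[]
for u in range(205,255,1):
    vs=np.where(z[150:215,u]>.0055)[0]+150;L.append(ray(d,u,vs.min()-.5,.01)[:2])
vx,vy,x0,y0=cv2.fitLine((np.array(L)*1000).astype(np.float32),cv2.DIST_HUBER,0,.01,.01).ravel();print('T top edge',np.degrees(np.arctan2(vy,vx)),x0,y0)
L=[]
for u in range(205,248,1):
    vs=np.where((z[150:215,u]>.0055)&(z[150:215,u]<.02))[0]+150;L.append(ray(d,u,vs.max()+.5,.01)[:2])
vx,vy,x0,y0=cv2.fitLine((np.array(L)*1000).astype(np.float32),cv2.DIST_HUBER,0,.01,.01).ravel();print('T bot edge',np.degrees(np.arctan2(vy,vx)),x0,y0)
```

```text
w3 top z tool median -0.017191590540171185
port [223.78947368 274.42894737] [-0.0117 -0.0003 -0.018 ]
port [282.18604651 274.29198966] [ 0.0144 -0.0004 -0.018 ]
top face tool n 6754 c 1.4 -3.5 size 35.6 48.8 ang 89.95
wrist4 top z tool median -0.017071112042023162
port [223.85117493 274.21932115] [-0.012  -0.0007 -0.018 ]
port [282.17894737 274.10263158] [ 0.0141 -0.0008 -0.018 ]
top face tool n 6645 c 1.1 -3.8 size 35.6 48.9 ang 89.95
bench 0.00033715092046671113
left -78.60718 673.4566 82.28648
right -78.23659 587.6668 83.9952
pivotcap n 779 c 666.9 21.5 size 26.5 24.4 ang 10.96
0.05651858831205009
knob n 717 c 555.1 -8.5 size 21.0 19.5 ang 55.09
0.09611392778807415
pad n 362 c 620.2 134.6 size 39.1 9.4 ang 10.67
0.051987144434622407
guideL n 396 c 646.1 170.6 size 11.2 45.6 ang 11.27
guideR n 77 c 586.1 139.7 size 8.9 9.3 ang 10.43
[[139, 140, 136], [127, 129, 124], [131, 131, 128], [125, 125, 123]]
T pivotcap n 74 c 666.9 23.2 size 25.5 22.9 ang 88.95
T pad n 41 c 619.7 139.6 size 38.9 8.0 ang 11.83
T g1 n 61 c 646.3 176.8 size 10.6 48.0 ang 11.61
T g2 n 62 c 581.9 164.2 size 10.2 47.2 ang 11.14
T top edge -78.47553 668.6104 113.06138
T bot edge -78.81859 580.0471 124.57154
```

```bash
cat >> h.py <<'E'
def go(target,head_deg):
    s=read_state();Rc=R.from_quat(s['tcp_rot']);h=np.radians(head_deg)
    x=np.array([np.cos(h),np.sin(h),0]);zz=np.array([0,0,-1.]);Rd=R.from_matrix(np.stack([x,np.cross(zz,x),zz],1))
    print('t',s['time_s'],'pos',s['tool_pos'].round(4),'F',s['contact_force'].round(1))
    print('shift now-axes mm',(Rc.inv().apply(np.asarray(target)-s['tool_pos'])*1000).round(1),'desired-axes',(Rd.inv().apply(np.asarray(target)-s['tool_pos'])*1000).round(1),'twist',(Rc.inv()*Rd).as_rotvec().round(4))
E
python3 -c "
from h import *
go([.6146,.1655,.15],-168.6)"
```

```text
t 7.575 pos [0.58   0.1187 0.1945] F [ 0.3 -0.6 -4.5]
shift now-axes mm [-43.3  39.1  44.3] desired-axes [-43.1  39.   44.5] twist [ 0.0079 -0.0119 -0.0095]
```

Call:
play_rows --hand '[0.4, 0.4, 0.4, 0.4, 0.4, 0.4]' --delta_pos '[[0, 0, 0], [-14, 13, 0], [-15, 13, 10], [-14, 13, 20], [0, 0, 14], [0, 0, 0]]' --twist '[[0.008, -0.012, -0.009], [0, 0, 0], [0, 0, 0], [0, 0, 0], [0, 0, 0], [0, 0, 0]]'

```text
time_s: 8.32
tool_pos: [0.614, 0.1665, 0.1493]
tcp_rot: [-0.1, 0.995, -0.001, -0.001]
contact_force: [-0.4, -0.4, -2.9]
finger_gap: 0.581
```

Run:
```python
from h import *
go([.6146,.1655,.054],-168.6)
for n in ['wrist','side']:
    d=cam(n);cv2.imwrite(f'pics/{n}5.png',d['color']);np.savez(f'{n}5.npz',**d)
b=cv2.imread('pics/side5.png')
cv2.imwrite('pics/c5.png',cv2.resize(b[130:260,170:300],None,fx=4.5,fy=4.5,interpolation=cv2.INTER_CUBIC))
```

```text
t 8.325 pos [0.614  0.1665 0.1493] F [-0.4 -0.4 -2.9]
shift now-axes mm [-0.6 -1.  95.3] desired-axes [-0.4 -1.1 95.3] twist [-0.0015 -0.0019  0.0013]
```

View pics/wrist5.png

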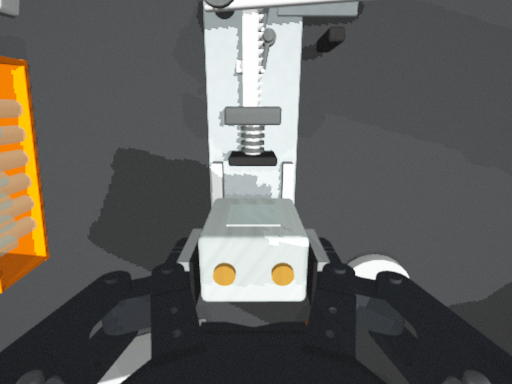

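View pics/c5.png

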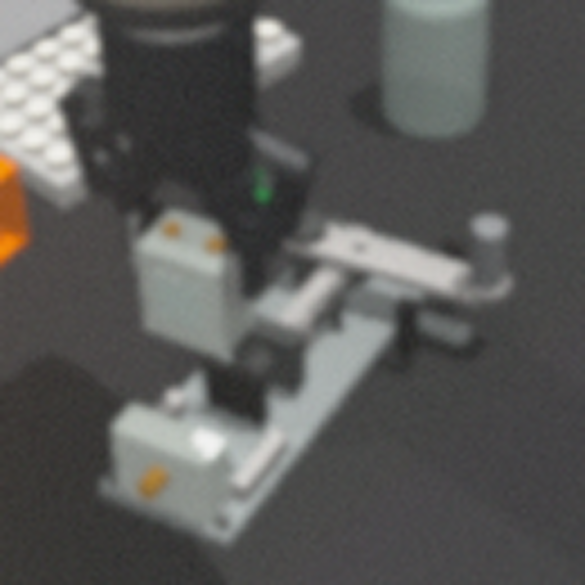

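Run:
```python
from h import *
d=dict(np.load('wrist5.npz'));img=d['color'];C=cloud(d);z=C[...,2]
gl=win(d,205,232,155,205)&(z>.019)&(z<.03);gr=win(d,275,300,155,205)&(z>.019)&(z<.03)
a=rect(d,gl,.024,'L');b=rect(d,gr,.024,'R')
T=np.eye(4);s=read_state();T[:3,:3]=R.from_quat(s['tcp_rot']).as_matrix();T[:3,3]=s['tool_pos'];Ti=np.linalg.inv(T)
for nm,g in (('L',gl),('R',gr)):
    for v in (170,180,190):
        us=np.where(g[v])[0];
        for u in (us.min()-.5,us.max()+.5):
            p=Ti@np.append(ray(d,u,v,.024),1);print(nm,v,(p[:2]*1000).round(1),end=' ')
    print()
```

```text
L n 414 c 647.0 168.5 size 10.2 40.7 ang 9.75
R n 402 c 583.4 152.5 size 10.5 34.4 ang 11.33
L 170 [-37.3 -16.8] L 170 [-27.2 -16.8] L 180 [-37.7  -7.4] L 180 [-26.5  -7.4] L 190 [-37.1   2.3] L 190 [-26.8   2.3] 
R 170 [ 27.9 -16.9] R 170 [ 38.9 -16.9] R 180 [28.2 -7.4] R 180 [38.4 -7.4] R 190 [27.5  2.3] R 190 [38.8  2.2]
```

Call:
play_rows --hand '[0.4, 0.4, 0.4, 0.4, 0.4, 0.4, 0.4]' --delta_pos '[[-0.5, -1, 15], [0, 0, 25], [0, 0, 25], [0, 0, 15], [0, 0, 8], [0, 0, 4], [0, 0, 0]]' --twist '[[0, 0, 0], [0, 0, 0], [0, 0, 0], [0, 0, 0], [0, 0, 0], [0, 0, 0], [0, 0, 0]]'

```text
time_s: 9.3
tool_pos: [0.6154, 0.1658, 0.0585]
tcp_rot: [-0.1, 0.995, -0.0, 0.0]
contact_force: [-0.8, 0.6, -4.0]
finger_gap: 0.581
```

Run:
```python
from h import *
go([.6146,.1655,.0535],-168.6)
for n in ['wrist','side']:
    d=cam(n);cv2.imwrite(f'pics/{n}6.png',d['color']);np.savez(f'{n}6.npz',**d)
b=cv2.imread('pics/side6.png')
cv2.imwrite('pics/c6.png',cv2.resize(b[150:260,180:290],None,fx=5,fy=5,interpolation=cv2.INTER_CUBIC))
```

```text
t 9.3 pos [0.6154 0.1658 0.0585] F [-0.8  0.6 -4. ]
shift now-axes mm [ 0.9 -0.2  5. ] desired-axes [ 0.9 -0.2  5. ] twist [-0.0006  0.0002  0.0013]
```

View pics/wrist6.png

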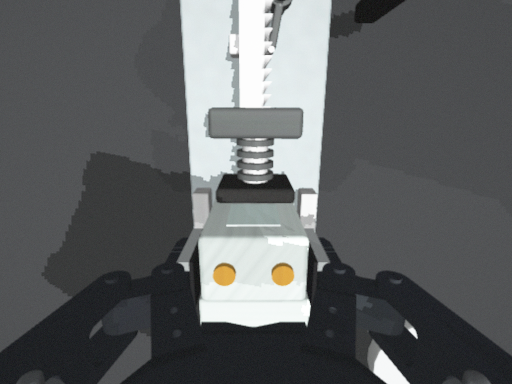

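View pics/c6.png

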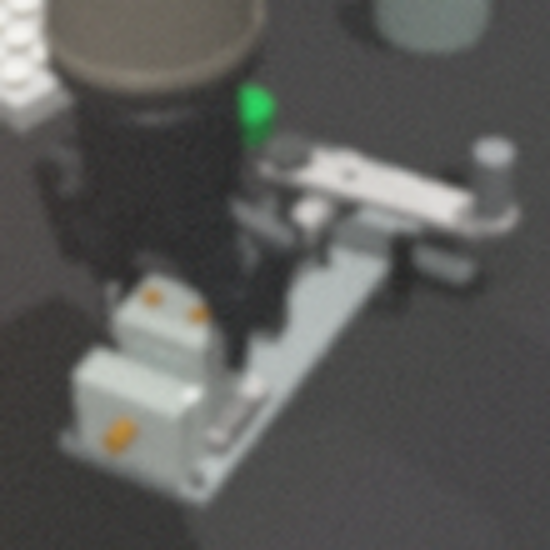

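Call:
play_rows --hand '[0.4, 0.4, 0.4]' --delta_pos '[[0, 0, 3], [0, 0, 1.5], [0, 0, 0]]' --twist '[[0, 0, 0], [0, 0, 0], [0, 0, 0]]'

```text
time_s: 9.78
tool_pos: [0.6152, 0.1658, 0.0537]
tcp_rot: [-0.1, 0.995, -0.0, -0.0]
contact_force: [0.1, -0.3, -3.6]
finger_gap: 0.577
```

Call:
play_rows --hand '[0.4, 0.4]' --delta_pos '[[0, 0, 0.7], [0, 0, 0]]' --twist '[[0, 0, 0], [0, 0, 0]]'

```text
time_s: 10.02
tool_pos: [0.6152, 0.1658, 0.0536]
tcp_rot: [-0.1, 0.995, -0.0, -0.0]
contact_force: [-4.5, 0.7, 6.8]
finger_gap: 0.577
```

Call:
play_rows --hand '[0.7, 0.9, 0.9, 0.9]' --delta_pos '[[0, 0, 0], [0, 0, 0], [0, 0, 0], [0, 0, 0]]' --twist '[[0, 0, 0], [0, 0, 0], [0, 0, 0], [0, 0, 0]]'

```text
time_s: 10.52
tool_pos: [0.6152, 0.1658, 0.0531]
tcp_rot: [-0.1, 0.995, -0.0, -0.0]
contact_force: [0.1, 0.6, -1.0]
finger_gap: 0.9
```

Call:
play_rows --hand '[0.9, 0.9, 0.9, 0.9, 0.9, 0.9]' --delta_pos '[[0, 0, -10], [0, 0, -25], [0, 0, -30], [0, 0, -30], [0, 0, -15], [0, 0, 0]]' --twist '[[0, 0, 0], [0, 0, 0], [0, 0, 0], [0, 0, 0], [0, 0, 0], [0, 0, 0]]'

```text
time_s: 11.28
tool_pos: [0.6155, 0.1661, 0.1637]
tcp_rot: [-0.1, 0.995, -0.0, 0.001]
contact_force: [0.4, -0.2, -1.1]
finger_gap: 0.897
```

Run:
```python
from h import *
go([.5548,-.005,.16],-168.6)
for n in ['wrist','side']:
    d=cam(n);cv2.imwrite(f'pics/{n}7.png',d['color']);np.savez(f'{n}7.npz',**d)
b=cv2.imread('pics/side7.png')
cv2.imwrite('pics/c7.png',cv2.resize(b[150:260,180:290],None,fx=5,fy=5,interpolation=cv2.INTER_CUBIC))
```

```text
t 11.275 pos [0.6155 0.1661 0.1637] F [ 0.4 -0.2 -1.1]
shift now-axes mm [  93.6 -155.6    3.6] desired-axes [  93.3 -155.8    3.7] twist [-0.0004  0.001   0.0016]
```

View pics/wrist7.png

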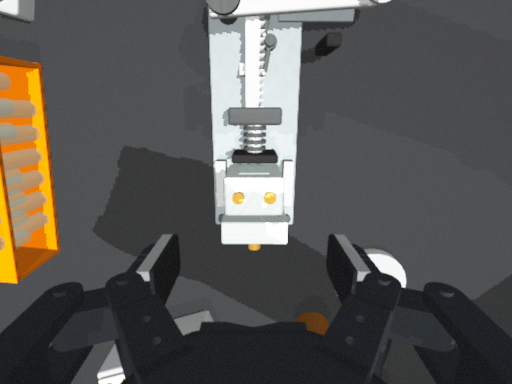

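View pics/c7.png

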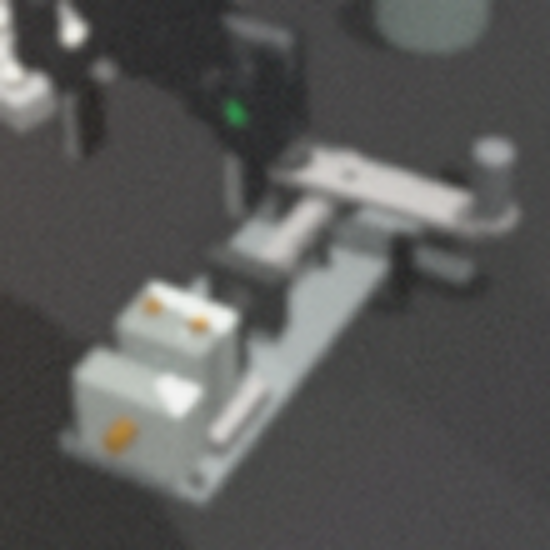

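The block stands between the guides: its top is centred at (254,198) in the wrist view, with the anvil face at v≈217 and the pad at v≈157. I'll check this numerically and locate the knob.

Run:
```python
from h import *
d=dict(np.load('wrist7.npz'));img=d['color'];C=cloud(d)*1000
h=np.radians(101.4);ex=np.array([np.cos(h),np.sin(h)]);ey=np.array([-ex[1],ex[0]])
def nf(m,nm):
    P=C[m];Q=np.c_[P[:,:2]@ex,P[:,:2]@ey];print(nm,m.sum(),'x',np.percentile(Q[:,0],[1,50,99]).round(1),'y',np.percentile(Q[:,1],[1,50,99]).round(1),'z',np.median(P[:,2]).round(1))
z=C[...,2]
nf(win(d,220,290,165,218)&(z>66)&(z<76),'block');nf(win(d,215,295,214,250)&(z>56)&(z<64),'anvil')
rect(d,win(d,220,290,165,218)&(z>66)&(z<76),.07,'block');rect(d,win(d,215,295,214,250)&(z>56)&(z<64),.06,'anvil')
nf(win(d,225,285,148,165)&(z>46)&(z<58),'pad')
nf(win(d,212,230,160,220)&(z>20)&(z<28),'gL');nf(win(d,280,296,160,220)&(z>20)&(z<28),'gR')
d=cam('top');np.savez('top7.npz',**d);C=cloud(d);z=C[...,2]
ww=win(d,255,290,180,215)&(z>.085)&(z<.11)
if ww.any(): rect(d,ww,.096,'knob'); print(C[ww].mean(0))
```

```text
block 2312 x [22.6 37.4 55. ] y [-659.3 -635.3 -610.9] z 70.4
anvil 1556 x [65.6 75.4 87.1] y [-663.8 -634.8 -605.7] z 60.3
block n 2312 c 615.0 163.2 size 49.4 32.9 ang 11.55
anvil n 1556 c 607.1 199.5 size 59.3 22.4 ang 11.56
pad 451 x [ 6.8 10.2 14.1] y [-653.9 -634.5 -615.1] z 52.1
gL 407 x [17.7 36.  62.8] y [-672.5 -668.2 -662.6] z 24.3
gR 421 x [17.9 37.9 62.8] y [-606.5 -601.4 -596.9] z 24.3
knob n 45 c 554.4 -5.5 size 17.1 19.1 ang 43.95
[ 0.55448774 -0.00549953  0.09532833]
```

Call:
play_rows --hand '[0.9, 0.9, 0.9, 0.9, 0.9, 0.9]' --delta_pos '[[12, -20, 0], [21, -35, 0], [22, -37, 0], [22, -37, 0], [16.5, -27.7, 0], [0, 0, 0]]' --twist '[[0, 0, 0], [0, 0, 0], [0, 0, 0], [0, 0, 0], [0, 0, 0], [0, 0, 0]]'

```text
time_s: 12.18
tool_pos: [0.5531, -0.0096, 0.163]
tcp_rot: [-0.098, 0.995, -0.0, -0.0]
contact_force: [1.3, 0.6, 0.2]
finger_gap: 0.898
```

Run:
```python
from h import *
go([.5548,-.006,.16],-78.6)
print(read_state()['q'].round(2))
```

```text
t 12.175 pos [ 0.5531 -0.0096  0.163 ] F [1.3 0.6 0.2]
shift now-axes mm [-2.4  3.2  3. ] desired-axes [-3.2 -2.4  3. ] twist [ 3.0000e-04 -1.0000e-03 -1.5744e+00]
[-0.93  0.58  1.13  2.   -0.64  0.97 -2.43]
```

Call:
play_rows --hand '[0.9, 0.9, 0.9, 0.9, 0.9, 0.9, 0.9, 0.9, 0.9, 0.9, 0.9, 0.9]' --delta_pos '[[0, 0, 0], [0, 0, 0], [0, 0, 0], [0, 0, 0], [0, 0, 0], [0, 0, 0], [0, 0, 0], [0, 0, 0], [0, 0, 0], [0, 0, 0], [-3.2, -2.4, 0], [0, 0, 0]]' --twist '[[0, 0, -0.15], [0, 0, -0.16], [0, 0, -0.16], [0, 0, -0.16], [0, 0, -0.16], [0, 0, -0.16], [0, 0, -0.16], [0, 0, -0.16], [0, 0, -0.16], [0, 0, -0.144], [0, 0, 0], [0, 0, 0]]'

```text
time_s: 13.68
tool_pos: [0.5565, -0.0022, 0.163]
tcp_rot: [0.774, -0.633, 0.0, 0.0]
contact_force: [-0.7, -0.0, 0.2]
finger_gap: 0.9
```

Run:
```python
from h import *
go([.5548,-.006,.076],-78.6)
s=read_state()
print(s['q'].round(2))
d=cam('wrist');cv2.imwrite(f'pics/wrist8.png',d['color']);np.savez('wrist8.npz',**d)
C=cloud(d);z=C[...,2]
ww=win(d,150,360,50,384)&(z>.09)&(z<.103)
if ww.any(): rect(d,ww,.096,'knob'); print(C[ww].mean(0))
```

```text
t 13.675 pos [ 0.5565 -0.0022  0.163 ] F [-0.7 -0.   0.2]
shift now-axes mm [ 3.3  2.3 87. ] desired-axes [ 3.4  2.4 87. ] twist [ 0.0005 -0.0006  0.0017]
[-0.68  0.4   0.71  1.98 -0.33  0.88 -1.16]
knob n 592 c 555.7 -8.5 size 20.0 20.6 ang 57.9
[ 0.5556765  -0.00854592  0.09584249]
```

View pics/wrist8.png

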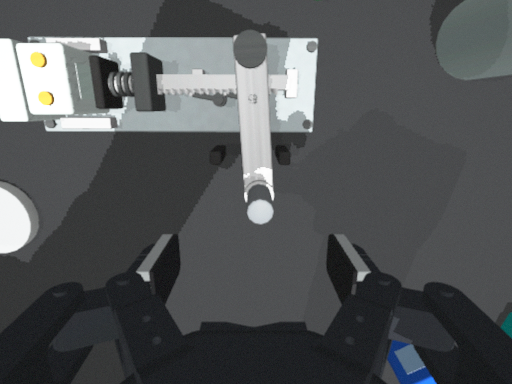

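Call:
play_rows --hand '[0.9, 0.9, 0.9, 0.9, 0.9, 0.7]' --delta_pos '[[6, 2.1, 10], [0, 0, 25], [0, 0, 28], [0, 0, 16], [0, 0, 8], [0, 0, 0]]' --twist '[[0, 0, 0], [0, 0, 0], [0, 0, 0], [0, 0, 0], [0, 0, 0], [0, 0, 0]]'

```text
time_s: 14.48
tool_pos: [0.5556, -0.0093, 0.0761]
tcp_rot: [0.775, -0.632, 0.0, 0.0]
contact_force: [-0.3, -1.2, 0.6]
finger_gap: 0.713
```

Call:
play_rows --hand '[0.5, 0.35, 0.2, 0.15, 0.15, 0.15]' --delta_pos '[[0, 0, 0], [0, 0, 0], [0, 0, 0], [0, 0, 0], [0, 0, 0], [0, 0, 0]]' --twist '[[0, 0, 0], [0, 0, 0], [0, 0, 0], [0, 0, 0], [0, 0, 0], [0, 0, 0]]' --grip_force 30

```text
time_s: 15.22
tool_pos: [0.5559, -0.0089, 0.0767]
tcp_rot: [0.775, -0.632, 0.0, -0.0]
contact_force: [-1.2, -0.2, 6.6]
finger_gap: 0.234
```

Run:
```python
from h import *
go([.5548,-.006,.076],-78.6)
s=read_state();print(s['finger_gap'],s['contact_force'],s['torque'])
d=cam('wrist');cv2.imwrite(f'pics/wrist9.png',d['color']);np.savez('wrist9.npz',**d)
```

```text
t 15.225 pos [ 0.5559 -0.0089  0.0767] F [-1.2 -0.2  6.6]
shift now-axes mm [-3.1  0.5  0.7] desired-axes [-3.1  0.5  0.7] twist [-0.0006 -0.0005  0.0045]
0.23400164258339537 [-1.2149045  -0.15000159  6.64787368] [ 0.08202843  0.31836136 -0.01262288]
```

View pics/wrist9.png

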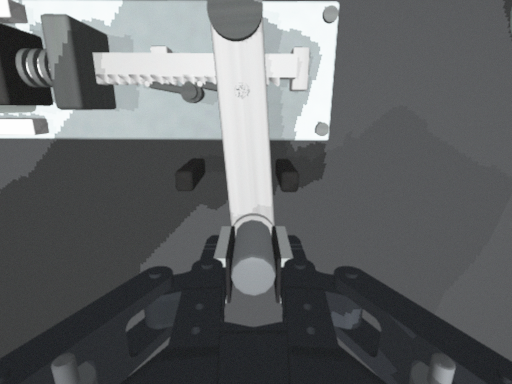

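Call:
play_rows --hand '[0.15, 0.15, 0.15]' --delta_pos '[[2, 0, 0], [2, -0.2, 0], [0, 0, 0]]' --twist '[[0, 0, 0], [0, 0, 0], [0, 0, 0]]'

```text
time_s: 15.65
tool_pos: [0.5571, -0.013, 0.0767]
tcp_rot: [0.775, -0.632, 0.001, -0.0]
contact_force: [-0.5, 0.0, 6.7]
finger_gap: 0.235
```

Call:
play_rows --hand '[0.15, 0.15]' --delta_pos '[[1, -0.1, 0], [0, 0, 0]]' --twist '[[0, 0, 0], [0, 0, 0]]'

```text
time_s: 15.9
tool_pos: [0.5574, -0.0139, 0.0767]
tcp_rot: [0.775, -0.632, 0.001, -0.0]
contact_force: [-0.4, -0.6, 5.6]
finger_gap: 0.236
```

Call:
play_rows --hand '[0.15, 0.15]' --delta_pos '[[1, -0.1, 0], [0, 0, 0]]' --twist '[[0, 0, 0], [0, 0, 0]]'

```text
time_s: 16.15
tool_pos: [0.5576, -0.0145, 0.0767]
tcp_rot: [0.775, -0.632, 0.0, -0.0]
contact_force: [-0.7, 1.8, 6.6]
finger_gap: 0.237
```

Call:
play_rows --hand '[0.15, 0.15]' --delta_pos '[[1, -0.1, 0], [0, 0, 0]]' --twist '[[0, 0, 0], [0, 0, 0]]'

```text
time_s: 16.4
tool_pos: [0.5577, -0.0148, 0.0766]
tcp_rot: [0.775, -0.631, -0.0, -0.0]
contact_force: [-1.9, 5.4, 9.1]
finger_gap: 0.237
```

Call:
play_rows --hand '[0.15, 0.15]' --delta_pos '[[0.7, -0.1, 0], [0, 0, 0]]' --twist '[[0, 0, 0], [0, 0, 0]]'

```text
time_s: 16.65
tool_pos: [0.5578, -0.0149, 0.0766]
tcp_rot: [0.776, -0.631, -0.001, -0.0]
contact_force: [-3.7, 8.6, 10.7]
finger_gap: 0.232
```

Call:
play_rows --hand '[0.15, 0.15, 0.15, 0.15, 0.15, 0.15]' --delta_pos '[[-4, 0.4, 0], [-6, 0.4, 0], [-7, 0.1, 0], [-6, -0.3, 0], [-4, -0.4, 0], [0, 0, 0]]' --twist '[[0, 0, 0], [0, 0, 0], [0, 0, 0], [0, 0, 0], [0, 0, 0], [0, 0, 0]]'

```text
time_s: 17.4
tool_pos: [0.5522, 0.0102, 0.0766]
tcp_rot: [0.775, -0.632, 0.0, 0.0]
contact_force: [-1.5, -0.6, 8.2]
finger_gap: 0.235
```

Call:
play_rows --hand '[0.15, 0.15]' --delta_pos '[[-1.5, -0.1, 0], [0, 0, 0]]' --twist '[[0, 0, 0], [0, 0, 0]]'

```text
time_s: 17.65
tool_pos: [0.5521, 0.0113, 0.0767]
tcp_rot: [0.775, -0.632, 0.0, 0.0]
contact_force: [-1.7, -1.5, 8.8]
finger_gap: 0.23
```

Call:
play_rows --hand '[0.15, 0.15]' --delta_pos '[[-1, -0.1, 0], [0, 0, 0]]' --twist '[[0, 0, 0], [0, 0, 0]]'

```text
time_s: 17.9
tool_pos: [0.552, 0.0122, 0.0767]
tcp_rot: [0.775, -0.632, 0.0, 0.0]
contact_force: [-1.2, -1.2, 7.8]
finger_gap: 0.238
```

Call:
play_rows --hand '[0.15, 0.15]' --delta_pos '[[-1, -0.1, 0], [0, 0, 0]]' --twist '[[0, 0, 0], [0, 0, 0]]'

```text
time_s: 18.15
tool_pos: [0.5519, 0.0132, 0.0767]
tcp_rot: [0.775, -0.632, 0.0, 0.0]
contact_force: [-1.8, -0.6, 8.0]
finger_gap: 0.24
```

Call:
play_rows --hand '[0.15, 0.15]' --delta_pos '[[-1, -0.1, 0], [0, 0, 0]]' --twist '[[0, 0, 0], [0, 0, 0]]'

```text
time_s: 18.4
tool_pos: [0.5518, 0.0142, 0.0766]
tcp_rot: [0.775, -0.632, 0.0, 0.0]
contact_force: [-1.1, -1.6, 7.7]
finger_gap: 0.235
```

Call:
play_rows --hand '[0.15, 0.15]' --delta_pos '[[-1, -0.1, 0], [0, 0, 0]]' --twist '[[0, 0, 0], [0, 0, 0]]'

```text
time_s: 18.65
tool_pos: [0.5518, 0.0149, 0.0767]
tcp_rot: [0.775, -0.632, 0.001, 0.0]
contact_force: [-1.3, -3.4, 6.3]
finger_gap: 0.238
```

Call:
play_rows --hand '[0.15, 0.15, 0.15, 0.15, 0.15, 0.15, 0.15]' --delta_pos '[[4, 0.4, 0], [6, 0.4, 0], [7, 0.1, 0], [6, -0.3, 0], [4, -0.4, 0], [1.5, -0.1, 0], [0, 0, 0]]' --twist '[[0, 0, 0], [0, 0, 0], [0, 0, 0], [0, 0, 0], [0, 0, 0], [0, 0, 0], [0, 0, 0]]'

```text
time_s: 19.52
tool_pos: [0.5572, -0.0128, 0.0766]
tcp_rot: [0.775, -0.632, 0.0, 0.0]
contact_force: [-2.7, -0.9, 9.2]
finger_gap: 0.236
```

Call:
play_rows --hand '[0.15, 0.15]' --delta_pos '[[1.5, -0.1, 0], [0, 0, 0]]' --twist '[[0, 0, 0], [0, 0, 0]]'

```text
time_s: 19.77
tool_pos: [0.5576, -0.0142, 0.0766]
tcp_rot: [0.775, -0.632, 0.0, 0.0]
contact_force: [-3.6, -0.9, 9.4]
finger_gap: 0.235
```

Run:
```python
from h import *
d=cam('wrist');cv2.imwrite(f'pics/wrist10.png',d['color']);s=read_state();print(s['tool_pos'],s['contact_force'])
```

```text
[ 0.55760986 -0.01410251  0.07665807] [-3.5415047  -0.58578926  8.51565017]
```

View pics/wrist10.png

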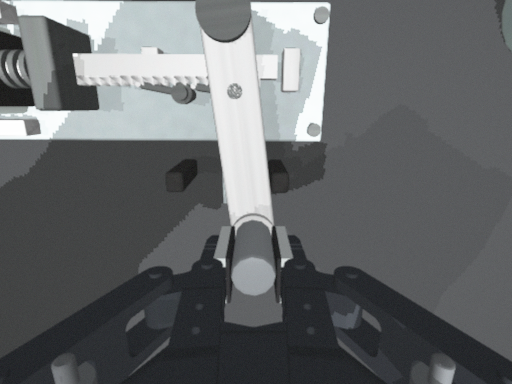

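Call:
play_rows --hand '[0.15, 0.15, 0.15, 0.15, 0.15, 0.15, 0.15]' --delta_pos '[[-4, 0.4, 0], [-6, 0.4, 0], [-7, 0.1, 0], [-6, -0.3, 0], [-3, -0.3, 0], [-1, -0.1, 0], [0, 0, 0]]' --twist '[[0, 0, 0], [0, 0, 0], [0, 0, 0], [0, 0, 0], [0, 0, 0], [0, 0, 0], [0, 0, 0]]'

```text
time_s: 20.7
tool_pos: [0.552, 0.0122, 0.0766]
tcp_rot: [0.775, -0.632, 0.0, 0.0]
contact_force: [-2.9, -2.7, 8.6]
finger_gap: 0.231
```

Call:
play_rows --hand '[0.15, 0.15]' --delta_pos '[[-1.3, -0.2, 0], [0, 0, 0]]' --twist '[[0, 0, 0], [0, 0, 0]]'

```text
time_s: 20.95
tool_pos: [0.5519, 0.0134, 0.0767]
tcp_rot: [0.775, -0.632, 0.0, 0.0]
contact_force: [-1.6, -3.2, 8.2]
finger_gap: 0.236
```

Call:
play_rows --hand '[0.15, 0.15]' --delta_pos '[[-1.3, -0.1, 0], [0, 0, 0]]' --twist '[[0, 0, 0], [0, 0, 0]]'

```text
time_s: 21.2
tool_pos: [0.5518, 0.0147, 0.0767]
tcp_rot: [0.775, -0.632, 0.0, 0.0]
contact_force: [-2.3, -1.9, 8.8]
finger_gap: 0.238
```

Call:
play_rows --hand '[0.15, 0.15]' --delta_pos '[[-0.8, -0.1, 0], [0, 0, 0]]' --twist '[[0, 0, 0], [0, 0, 0]]'

```text
time_s: 21.45
tool_pos: [0.5518, 0.015, 0.0767]
tcp_rot: [0.775, -0.632, 0.001, 0.0]
contact_force: [-2.3, -5.2, 8.1]
finger_gap: 0.239
```

Call:
play_rows --hand '[0.15, 0.15, 0.15, 0.15, 0.15, 0.15, 0.15]' --delta_pos '[[4, 0.4, 0], [6, 0.4, 0], [7, 0.1, 0], [6, -0.3, 0], [4, -0.4, 0], [1.5, -0.1, 0], [0, 0, 0]]' --twist '[[0, 0, 0], [0, 0, 0], [0, 0, 0], [0, 0, 0], [0, 0, 0], [0, 0, 0], [0, 0, 0]]'

```text
time_s: 22.32
tool_pos: [0.5571, -0.0125, 0.0766]
tcp_rot: [0.775, -0.632, 0.0, 0.0]
contact_force: [-4.1, -2.1, 9.5]
finger_gap: 0.234
```

Call:
play_rows --hand '[0.15, 0.15]' --delta_pos '[[1.5, -0.1, 0], [0, 0, 0]]' --twist '[[0, 0, 0], [0, 0, 0]]'

```text
time_s: 22.58
tool_pos: [0.5575, -0.0138, 0.0766]
tcp_rot: [0.775, -0.632, 0.0, 0.0]
contact_force: [-3.9, -3.4, 9.2]
finger_gap: 0.237
```

Run:
```python
from h import *
d=cam('wrist');cv2.imwrite(f'pics/wrist11.png',d['color']);s=read_state();print(s['tool_pos'],s['contact_force'])
a=cv2.imread('pics/wrist10.png')[:150,:350];b=d['color'][:150,:350]
t=cam('top');cv2.imwrite('pics/top11.png',t['color'])
c=cv2.resize(t['color'][150:205,180:290],(700,350))[:290]
cv2.imwrite('pics/c11.png',cv2.vconcat([cv2.hconcat([a,b]),c]))
```

```text
[ 0.55749196 -0.01383892  0.0766225 ] [-4.38432665 -1.25327903  9.49516738]
```

View pics/c11.png

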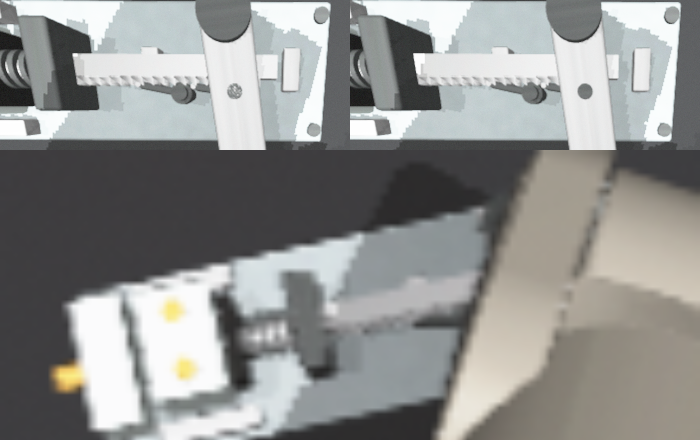

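Call:
play_rows --hand '[0.15, 0.15]' --delta_pos '[[0.7, 0.3, 0], [0, 0, 0]]' --twist '[[0, 0, 0], [0, 0, 0]]'

```text
time_s: 22.92
tool_pos: [0.5576, -0.0142, 0.0766]
tcp_rot: [0.775, -0.632, 0.0, 0.0]
contact_force: [-2.5, 0.0, 9.1]
finger_gap: 0.233
```

Call:
play_rows --hand '[0.15, 0.15, 0.15, 0.15, 0.15]' --delta_pos '[[-4, 0.5, 0], [-6, 0.4, 0], [-6, 0.1, 0], [-5, -0.3, 0], [0, 0, 0]]' --twist '[[0, 0, 0], [0, 0, 0], [0, 0, 0], [0, 0, 0], [0, 0, 0]]'

```text
time_s: 23.55
tool_pos: [0.5527, 0.0063, 0.0767]
tcp_rot: [0.775, -0.632, 0.0, 0.0]
contact_force: [-2.8, -1.4, 6.9]
finger_gap: 0.236
```

Call:
play_rows --hand '[0.15, 0.15, 0.15]' --delta_pos '[[-3, -0.2, 0], [-3, -0.2, 0], [0, 0, 0]]' --twist '[[0, 0, 0], [0, 0, 0], [0, 0, 0]]'

```text
time_s: 23.92
tool_pos: [0.552, 0.0121, 0.0767]
tcp_rot: [0.775, -0.632, 0.0, 0.0]
contact_force: [-1.8, -1.6, 6.3]
finger_gap: 0.239
```

Call:
play_rows --hand '[0.15, 0.15]' --delta_pos '[[-1, -0.1, 0], [0, 0, 0]]' --twist '[[0, 0, 0], [0, 0, 0]]'

```text
time_s: 24.18
tool_pos: [0.5519, 0.0128, 0.0767]
tcp_rot: [0.775, -0.632, 0.001, 0.0]
contact_force: [-2.0, -1.9, 7.6]
finger_gap: 0.234
```

Call:
play_rows --hand '[0.15, 0.15]' --delta_pos '[[-1, -0.1, 0], [0, 0, 0]]' --twist '[[0, 0, 0], [0, 0, 0]]'

```text
time_s: 24.42
tool_pos: [0.5519, 0.0138, 0.0767]
tcp_rot: [0.775, -0.632, 0.001, 0.0]
contact_force: [-0.9, -2.7, 7.5]
finger_gap: 0.235
```

Call:
play_rows --hand '[0.15, 0.15]' --delta_pos '[[-1.2, -0.1, 0], [0, 0, 0]]' --twist '[[0, 0, 0], [0, 0, 0]]'

```text
time_s: 24.68
tool_pos: [0.5518, 0.0148, 0.0767]
tcp_rot: [0.775, -0.632, 0.001, 0.0]
contact_force: [-0.6, -3.4, 7.1]
finger_gap: 0.236
```

Call:
play_rows --hand '[0.15, 0.15, 0.15, 0.15, 0.15, 0.15, 0.15]' --delta_pos '[[4, 0.4, 0], [6, 0.4, 0], [7, 0.1, 0], [6, -0.3, 0], [4, -0.4, 0], [1.5, -0.1, 0], [0, 0, 0]]' --twist '[[0, 0, 0], [0, 0, 0], [0, 0, 0], [0, 0, 0], [0, 0, 0], [0, 0, 0], [0, 0, 0]]'

```text
time_s: 25.55
tool_pos: [0.5572, -0.0129, 0.0767]
tcp_rot: [0.775, -0.632, 0.0, 0.0]
contact_force: [-2.9, -0.6, 8.3]
finger_gap: 0.238
```

Call:
play_rows --hand '[0.15, 0.15]' --delta_pos '[[1.5, -0.1, 0], [0, 0, 0]]' --twist '[[0, 0, 0], [0, 0, 0]]'

```text
time_s: 25.8
tool_pos: [0.5576, -0.0142, 0.0766]
tcp_rot: [0.775, -0.632, 0.0, 0.0]
contact_force: [-3.1, -0.4, 8.2]
finger_gap: 0.236
```

Run:
```python
from h import *
d=cam('wrist');cv2.imwrite(f'pics/wrist12.png',d['color']);s=read_state();print(s['tool_pos'],s['contact_force'])
a=cv2.imread('pics/wrist11.png')[:150,:350];b=d['color'][:150,:350]
t=cam('top');cv2.imwrite('pics/top12.png',t['color']);np.savez('top12.npz',**t)
c=cv2.resize(t['color'][150:205,180:290],(700,350))[:290]
cv2.imwrite('pics/c12.png',cv2.vconcat([cv2.hconcat([a,b]),c]))
```

```text
[ 0.5575664  -0.01419642  0.07665866] [-2.29052574  0.03588068  8.80450333]
```

View pics/c12.png

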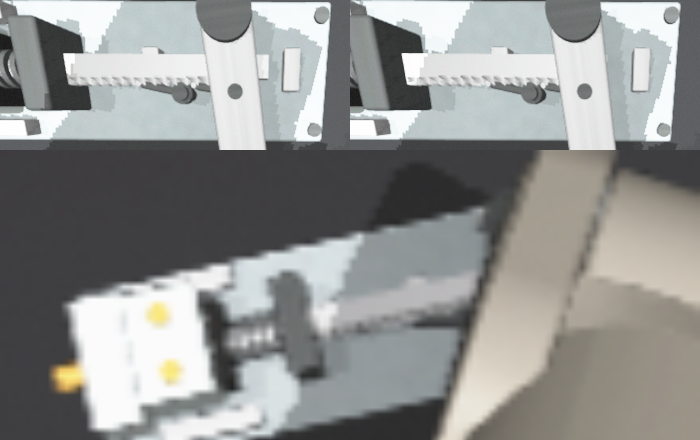

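Call:
play_rows --hand '[0.15, 0.15, 0.15, 0.15, 0.15]' --delta_pos '[[-4, 0.5, 0], [-6, 0.4, 0], [-6, 0.1, 0], [-5, -0.3, 0], [0, 0, 0]]' --twist '[[0, 0, 0], [0, 0, 0], [0, 0, 0], [0, 0, 0], [0, 0, 0]]'

```text
time_s: 26.52
tool_pos: [0.5527, 0.0061, 0.0767]
tcp_rot: [0.775, -0.632, 0.001, 0.0]
contact_force: [-2.0, -3.1, 7.3]
finger_gap: 0.236
```

Call:
play_rows --hand '[0.15, 0.15, 0.15]' --delta_pos '[[-3, -0.2, 0], [-3, -0.2, 0], [0, 0, 0]]' --twist '[[0, 0, 0], [0, 0, 0], [0, 0, 0]]'

```text
time_s: 26.9
tool_pos: [0.5521, 0.0117, 0.0767]
tcp_rot: [0.775, -0.632, 0.001, 0.0]
contact_force: [-0.6, -4.5, 7.4]
finger_gap: 0.235
```

Call:
play_rows --hand '[0.15, 0.15]' --delta_pos '[[-1, -0.1, 0], [0, 0, 0]]' --twist '[[0, 0, 0], [0, 0, 0]]'

```text
time_s: 27.15
tool_pos: [0.552, 0.0125, 0.0767]
tcp_rot: [0.775, -0.632, 0.001, 0.0]
contact_force: [-0.5, -5.3, 6.1]
finger_gap: 0.233
```

Call:
play_rows --hand '[0.15, 0.15]' --delta_pos '[[-1, -0.1, 0], [0, 0, 0]]' --twist '[[0, 0, 0], [0, 0, 0]]'

```text
time_s: 27.4
tool_pos: [0.5519, 0.0133, 0.0767]
tcp_rot: [0.775, -0.632, 0.001, 0.0]
contact_force: [-0.1, -6.6, 7.8]
finger_gap: 0.235
```

Call:
play_rows --hand '[0.15, 0.15]' --delta_pos '[[-1.2, -0.1, 0], [0, 0, 0]]' --twist '[[0, 0, 0], [0, 0, 0]]'

```text
time_s: 27.65
tool_pos: [0.5518, 0.0145, 0.0767]
tcp_rot: [0.775, -0.632, 0.001, 0.0]
contact_force: [-0.5, -5.9, 5.8]
finger_gap: 0.231
```

Late in this stroke the force rose to about 4.5–6 N, against about 2 N in the earlier strokes, so this is the first pinch. I'll finish it, return, and look.

Call:
play_rows --hand '[0.15, 0.15]' --delta_pos '[[-0.7, -0.1, 0], [0, 0, 0]]' --twist '[[0, 0, 0], [0, 0, 0]]'

```text
time_s: 27.9
tool_pos: [0.5517, 0.0149, 0.0767]
tcp_rot: [0.775, -0.632, 0.001, 0.0]
contact_force: [-0.3, -7.1, 5.6]
finger_gap: 0.235
```

Call:
play_rows --hand '[0.15, 0.15, 0.15, 0.15, 0.15, 0.15, 0.15]' --delta_pos '[[4, 0.4, 0], [6, 0.4, 0], [7, 0.1, 0], [6, -0.3, 0], [4, -0.4, 0], [1.5, -0.1, 0], [0, 0, 0]]' --twist '[[0, 0, 0], [0, 0, 0], [0, 0, 0], [0, 0, 0], [0, 0, 0], [0, 0, 0], [0, 0, 0]]'

```text
time_s: 28.78
tool_pos: [0.5569, -0.0121, 0.0766]
tcp_rot: [0.775, -0.632, 0.0, 0.0]
contact_force: [-3.6, -1.9, 10.0]
finger_gap: 0.235
```

Call:
play_rows --hand '[0.15, 0.15]' --delta_pos '[[1.7, 0, 0], [0, 0, 0]]' --twist '[[0, 0, 0], [0, 0, 0]]'

```text
time_s: 29.02
tool_pos: [0.5574, -0.0136, 0.0766]
tcp_rot: [0.775, -0.632, 0.0, 0.0]
contact_force: [-2.8, -0.8, 8.5]
finger_gap: 0.236
```

Run:
```python
from h import *
d=cam('wrist');cv2.imwrite(f'pics/wrist13.png',d['color']);s=read_state();print(s['tool_pos'],s['contact_force'])
a=cv2.imread('pics/wrist12.png')[:150,:350];b=d['color'][:150,:350]
t=cam('top');cv2.imwrite('pics/top13.png',t['color']);np.savez('top13.npz',**t)
c=cv2.resize(t['color'][150:205,180:290],(700,350))[:290]
cv2.imwrite('pics/c13.png',cv2.vconcat([cv2.hconcat([a,b]),c]))
```

```text
[ 0.55738422 -0.01362137  0.07664802] [-2.64477749 -0.84233887  8.26237126]
```

View pics/c13.png

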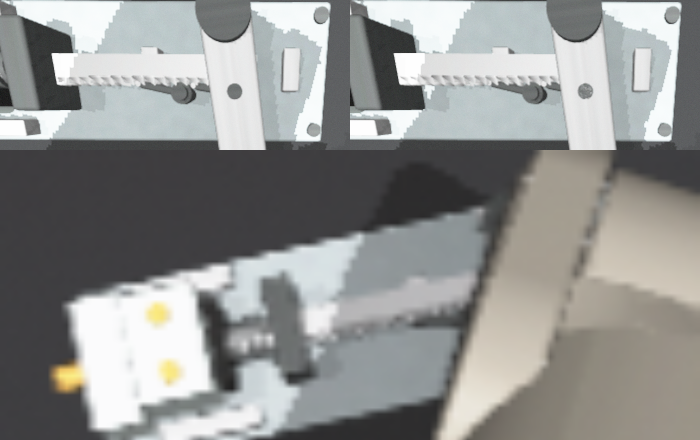

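Run:
```python
from h import *
h=np.radians(101.4);ex=np.array([np.cos(h),np.sin(h)]);ey=np.array([-ex[1],ex[0]])
for f in ['top0','top7','top12','top13']:
    d=dict(np.load(f+'.npz'));C=cloud(d)*1000;z=C[...,2]
    n0=np.array([613.7,170.4]);Q=np.stack([(C[...,:2]-n0)@ex,(C[...,:2]-n0)@ey],-1)
    m=(z>46)&(z<60)&(abs(Q[...,1])<25)&(Q[...,0]>-80)&(Q[...,0]<-8)
    g=np.round(np.histogram(Q[...,0][m],bins=np.arange(-80,-6,2))[0])
    b=(z>64)&(z<76)&(abs(Q[...,1])<25)&(abs(Q[...,0])<40)
    print(f,g, 'block',Q[b].mean(0).round(1) if b.any() else '')
```

```text
top0 [ 0  0  1 10 12 11 11 10 12  9  0  1  0  1  1  1  0  0  0  0  0  0  9  8
 10 12  1  0  0  0  0  0  0  0  0  0] block [33.7  6.5]
top7 [ 0  0  1 10 12 12 10 11 11 10  0  1  0  0  0  0  0  0  0  0  0  0  8  9
 10 10  2  0  0  2  6  0  1  1  0  1] block [-12.4   6.8]
top12 [ 0  0  0  0  0  0  0  0  0  0  0 10 11 11 10 12  9 12  3  0  0  0  0  0
  1  1  0  0  0  0  5 10 11  9 12  1] block [ 6.  -0.5]
top13 [ 0  0  0  0  0  0  0  0  0  0  0  0  0  4 12 10 10 12 12 11  8  0  0  0
  0  0  0  0  0  0  3 10 10 10 14  1] block [ 6.6 -0. ]
```

Top-view depth agrees with this. In stroke 4 the pad and block stayed still and the jaw plate moved on by about 5 mm. That makes it the first pinch, so exactly one more stroke follows.

Call:
play_rows --hand '[0.15, 0.15]' --delta_pos '[[0.9, 0.1, 0], [0, 0, 0]]' --twist '[[0, 0, 0], [0, 0, 0]]'

```text
time_s: 29.38
tool_pos: [0.5576, -0.0143, 0.0767]
tcp_rot: [0.775, -0.632, 0.0, -0.0]
contact_force: [-2.6, 0.6, 7.2]
finger_gap: 0.235
```

Call:
play_rows --hand '[0.15, 0.15, 0.15, 0.15, 0.15]' --delta_pos '[[-4, 0.5, 0], [-6, 0.4, 0], [-6, 0.1, 0], [-5, -0.3, 0], [0, 0, 0]]' --twist '[[0, 0, 0], [0, 0, 0], [0, 0, 0], [0, 0, 0], [0, 0, 0]]'

```text
time_s: 30.0
tool_pos: [0.5528, 0.0052, 0.0767]
tcp_rot: [0.775, -0.632, 0.001, 0.0]
contact_force: [-0.7, -7.1, 5.4]
finger_gap: 0.238
```

Call:
play_rows --hand '[0.15, 0.15, 0.15]' --delta_pos '[[-3, -0.2, 0], [-3, -0.2, 0], [0, 0, 0]]' --twist '[[0, 0, 0], [0, 0, 0], [0, 0, 0]]'

```text
time_s: 30.38
tool_pos: [0.5521, 0.0106, 0.0767]
tcp_rot: [0.775, -0.632, 0.001, 0.0]
contact_force: [-0.7, -8.9, 5.8]
finger_gap: 0.24
```

Call:
play_rows --hand '[0.15, 0.15]' --delta_pos '[[-1.2, -0.1, 0], [0, 0, 0]]' --twist '[[0, 0, 0], [0, 0, 0]]'

```text
time_s: 30.62
tool_pos: [0.552, 0.0116, 0.0767]
tcp_rot: [0.775, -0.632, 0.001, 0.0]
contact_force: [0.3, -9.8, 4.5]
finger_gap: 0.236
```

Call:
play_rows --hand '[0.15, 0.15]' --delta_pos '[[-1.2, -0.1, 0], [0, 0, 0]]' --twist '[[0, 0, 0], [0, 0, 0]]'

```text
time_s: 30.88
tool_pos: [0.5519, 0.0128, 0.0767]
tcp_rot: [0.775, -0.632, 0.001, 0.0]
contact_force: [-0.2, -9.0, 4.9]
finger_gap: 0.236
```

Call:
play_rows --hand '[0.15, 0.15]' --delta_pos '[[-1.2, -0.1, 0], [0, 0, 0]]' --twist '[[0, 0, 0], [0, 0, 0]]'

```text
time_s: 31.12
tool_pos: [0.5518, 0.014, 0.0767]
tcp_rot: [0.775, -0.632, 0.001, 0.0]
contact_force: [0.7, -10.6, 5.4]
finger_gap: 0.24
```

Call:
play_rows --hand '[0.15, 0.15]' --delta_pos '[[-1, -0.1, 0], [0, 0, 0]]' --twist '[[0, 0, 0], [0, 0, 0]]'

```text
time_s: 31.38
tool_pos: [0.5517, 0.0149, 0.0767]
tcp_rot: [0.775, -0.632, 0.001, 0.0]
contact_force: [-0.4, -9.9, 5.2]
finger_gap: 0.231
```

Call:
play_rows --hand '[0.15, 0.15, 0.15, 0.15, 0.15, 0.15, 0.15, 0.15]' --delta_pos '[[2, 0.2, 0], [3, 0.3, 0], [4, 0.3, 0], [4, 0.2, 0], [4, 0, 0], [2, 0, 0], [0, 0, 0], [0, 0, 0]]' --twist '[[0, 0, 0], [0, 0, 0], [0, 0, 0], [0, 0, 0], [0, 0, 0], [0, 0, 0], [0, 0, 0], [0, 0, 0]]'

```text
time_s: 32.38
tool_pos: [0.5542, -0.0023, 0.0766]
tcp_rot: [0.775, -0.632, 0.0, 0.0]
contact_force: [-1.8, -0.5, 8.2]
finger_gap: 0.236
```

Run:
```python
from h import *
h=np.radians(101.4);ex=np.array([np.cos(h),np.sin(h)]);ey=np.array([-ex[1],ex[0]])
s=read_state();print(s['tool_pos'],s['contact_force'])
d=cam('top');np.savez('top14.npz',**d);cv2.imwrite('pics/top14.png',d['color'])
C=cloud(d)*1000;z=C[...,2]
n0=np.array([613.7,170.4]);Q=np.stack([(C[...,:2]-n0)@ex,(C[...,:2]-n0)@ey],-1)
m=(z>46)&(z<60)&(abs(Q[...,1])<25)&(Q[...,0]>-80)&(Q[...,0]<-8)
print(np.histogram(Q[...,0][m],bins=np.arange(-80,-6,2))[0])
b=(z>64)&(z<76)&(abs(Q[...,1])<25)&(abs(Q[...,0])<20);print(Q[b].mean(0))
```

```text
[ 0.55423594 -0.00226942  0.07664905] [-1.78083632 -0.53137298  8.22796492]
[ 0  0  0  0  0  0  0  0  0  0  0  0  0  0  0  0  7 11 12 11 13  9 11  4
  0  1  0  0  0  0  2 11 10 10 13  1]
[4.58542934 0.23207177]
```

Call:
play_rows --hand '[0.3, 0.5, 0.8, 0.9, 0.9, 0.9]' --delta_pos '[[0, 0, 0], [0, 0, 0], [0, 0, 0], [0, 0, 0], [0, 0, 0], [0, 0, 0]]' --twist '[[0, 0, 0], [0, 0, 0], [0, 0, 0], [0, 0, 0], [0, 0, 0], [0, 0, 0]]'

```text
time_s: 33.17
tool_pos: [0.5539, -0.0021, 0.0762]
tcp_rot: [0.775, -0.632, 0.0, 0.0]
contact_force: [-0.3, -0.2, -0.2]
finger_gap: 0.898
```

Call:
play_rows --hand '[0.9, 0.9, 0.9, 0.9, 0.9, 0.9, 0.9]' --delta_pos '[[0, 0, -10], [0, 0, -25], [0, 0, -30], [0, 0, -30], [0, 0, -15], [0, 0, 0], [0, 0, 0]]' --twist '[[0, 0, 0], [0, 0, 0], [0, 0, 0], [0, 0, 0], [0, 0, 0], [0, 0, 0], [0, 0, 0]]'

```text
time_s: 34.05
tool_pos: [0.5535, -0.0019, 0.1853]
tcp_rot: [0.775, -0.632, -0.0, 0.001]
contact_force: [0.0, 0.1, -0.1]
finger_gap: 0.904
```

Run:
```python
from h import *
s=read_state();print(s['tool_pos'],s['contact_force'],s['finger_gap'],s['time_s'])
d=cam('wrist');e=cam('side');t=cam('top');np.savez('top15.npz',**t)
cv2.imwrite('pics/c15.png',cv2.hconcat([cv2.resize(d['color'],(400,300)),cv2.resize(e['color'][150:255,170:310],(400,300))]))
cv2.imwrite('pics/top15.png',t['color'])
```

```text
[ 0.5535127  -0.00186212  0.18533332] [ 0.03245865  0.14848125 -0.13150811] 0.9038130916836331 34.05
```

View pics/c15.png

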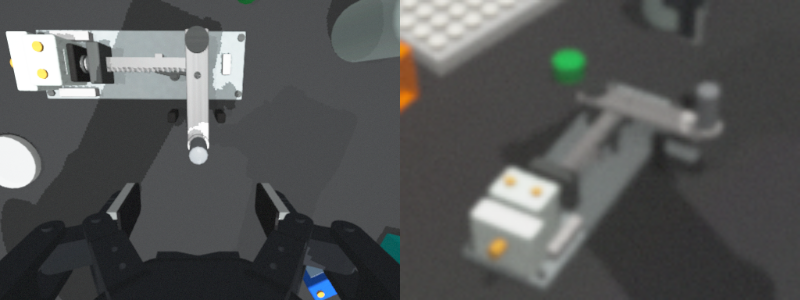

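View pics/top15.png

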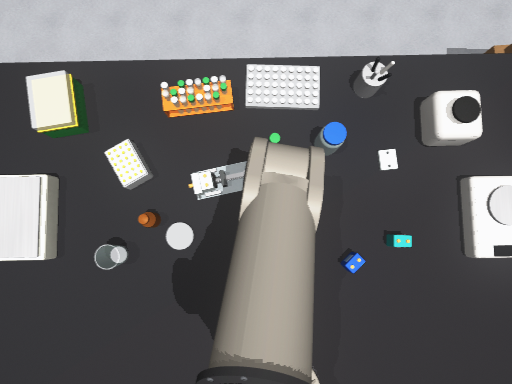

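```bash
python3 -c "
from station import hand_in
print(hand_in())"
```

```text
the job is handed in; nothing more can be done
None
```

I stood the aluminium block in the nest and pumped the clamp to its first pinch on stroke 4. I then took exactly one more tooth, set the lever near mid-swing, let go of it and handed the job in at about 34 s; no verdict was reported.

- **Clamping:** the free strokes needed about 1–3 N at the knob. Stroke 4 rose to about 5–6 N late in the stroke and stroke 5 to about 9–10 N. Both readings are raw and include an offset of 1–1.5 N.
- **Clamp force:** by top-view depth the pad spring is compressed about 9.5 mm, which is about 25 N on the anvil. This is an estimate; the anvil force can't be read directly.
- **Stops:** the force at the stops stayed below about 11 N at the end of each move.
- **Last pictures:** the block stands upright and flush against the anvil. Its middle is at about nest x = 4.6–6.6 mm and y ≈ 0. The gripper is clear with about 0 N on it, and the bystanders in view look unmoved.
- **Disagreement:** the top and wrist cameras differed by 3–6 mm in world y. I worked from measurements relative to the same camera and from feel, and it caused no trouble.

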